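# Set up the sieve shaker for the next soil sample

### The job

Set up the sieve shaker: nest whichever brass sieve cups are on the table upright inside one another in its steel receiver, the largest at the bottom and each smaller one inside the next larger. Then knock both red sprung clamp pins fully down with sharp blows of the held mallet, never pressing them with the gripper, and after that turn the black dial until its white pointer is on the yellow mark and slide the clear cover fully over the dial. Finish with the mallet stood on its head on its round green pad as you found it, and leave the jar, vial, cartons and brush where they are.

Things in the scene. Friction and masses are not known exactly. Their poses are not given: they have to be found in the camera images.
- sieve66: Round brass sieve cup with a red band, open at the top: 66 mm outside diameter (foot 5 mm smaller), 52 mm high, 3 mm wall, dark mesh floor 26 mm above its underside, so a smaller cup drops 26 mm into it and its own top 26 mm stays proud. Loose, upright at the start; may be absent. Origin: centre of its underside; z up along its axis.
- sieve56: Round brass sieve cup with a green band, open at the top: 56 mm outside diameter (foot 5 mm smaller), 52 mm high, 3 mm wall, dark mesh floor 26 mm above its underside, so a smaller cup drops 26 mm into it and its own top 26 mm stays proud. Loose, upright at the start; may be absent. Origin: centre of its underside; z up along its axis.
- sieve46: Round brass sieve cup with a blue band, open at the top: 46 mm outside diameter (foot 5 mm smaller), 52 mm high, 3 mm wall, dark mesh floor 26 mm above its underside, so a smaller cup drops 26 mm into it and its own top 26 mm stays proud. Loose, upright at the start; may be absent. Origin: centre of its underside; z up along its axis.
- sieve36: Round brass sieve cup with a yellow band, open at the top: 36 mm outside diameter (foot 5 mm smaller), 52 mm high, 3 mm wall, dark mesh floor 26 mm above its underside, so a smaller cup drops 26 mm into it and its own top 26 mm stays proud. Loose, upright at the start; may be absent. Origin: centre of its underside; z up along its axis.
- receiver (a point): Floor centre of the steel receiver, a round pan fixed on the left of the blue shaker: 71 mm inside, 77 mm outside diameter, rim 26 mm above this point; floor 68 mm, deck 60 mm above the table. Axes are the shaker's: x away from the robot at yaw 0, y left, z up; its small yaw varies (read it here). Deck 200 mm (x) by 270 mm (y).
- pin_left_top (a point): Centre of the flat top of the left clamp pin's red head (26 mm diameter, 9 mm thick), in front of the receiver, left of the two (90 mm apart). 104 mm above the table when up, 90 mm when fully down.
- pin_right_top (a point): Centre of the flat top of the right clamp pin's red head (26 mm diameter, 9 mm thick), in front of the receiver, right of the two (90 mm apart). 104 mm above the table when up, 90 mm when fully down.
- pin_left (a joint): How far the left clamp pin is down: 0 m up (start), 0.014 m fully down. Spring and friction resist with 5 to 8 N; it stays where it is driven.
- pin_right (a joint): How far the right clamp pin is down: 0 m up (start), 0.014 m fully down. Spring and friction resist with 5 to 8 N; it stays where it is driven.
- mallet: Loose mallet, 0.32 kg, standing on its black head (50 mm diameter, 72 mm high, orange stripe) on the pad, handle level. Origin: centre of the head's lower face, the striking face; z up the head. Wooden handle along -x, from 25 to 155 mm behind the head's axis, 20 mm wide, 18 mm high, centre line 36 mm above the origin. Balances about 15 mm behind the head's axis.
- pad: Fixed round green rubber pad for the mallet, 110 mm diameter, 4 mm thick; origin at the centre of its underside, on the table.
- dial_grip (a point): On the dial's axis, 90.5 mm above the table, the height at which to grip. The dial has a black disc of 52 mm diameter and 6 mm height on the deck and on it a grip bar 48 mm long, 12 mm wide, reaching from 66.5 to 96.5 mm above the table. The bar lies along this point's x axis, and the white pointer is at its -x end.
- dial_pointer (a point): The white pointer at the end of the dial's bar, 24 mm from the dial's axis, same height as dial_grip.
- dial_mark (a point): The bold yellow mark on the deck, 33 mm from the dial's axis, 60 mm above the table. The pointer must point at it.
- dial (a joint): Dial angle, rad; grows clockwise seen from above. 0: pointer towards the shaker's front (-x); 1.5: pointer on the yellow mark; stop at 2.4.
- cover_tab (a point): Top centre of the orange tab on the clear cover: 12 mm along the shaker's x, 30 mm along y, 22 mm high, top 126 mm above the table; the cover's flat top is at 104 mm. The cover is an inverted U, 64 mm (x) by 78 mm (y), tab 22 mm behind its middle. It starts behind the dial and slides to the shaker's front (-x) over it.
- cover (a joint): Travel of the cover, m: 0 open, behind the dial; 0.095 fully over the dial, at its stop. About 1.5 N of friction.
- jar: Bystander: glass jar, 52 mm diameter, 75 mm high, origin under its centre. Leave alone.
- vial: Bystander: amber glass vial, 40 mm diameter, 60 mm high, origin under its centre. Leave alone.
- small_box: Bystander: cardboard carton 75 x 60 x 45 mm, origin under its centre. Leave alone.
- tall_box: Bystander: cardboard carton 70 x 90 x 80 mm, origin under its centre. Leave alone.
- brush: Bystander: brush lying flat near the robot, about 200 mm long. Leave alone.

How it is judged:
On the way, in this order (a step that is already met when the one before it is completed fails the run):
1. all sieve cups present are nested in the receiver in size order (horizontal distance between each of sieve66, sieve56, sieve46, sieve36 and receiver below 0.03 m and angle between each of sieve66, sieve56, sieve46, sieve36's own z axis and vertical below 0.15 rad and z of sieve66 in the frame of receiver between -0.006 and 0.007 m and linear speed of each of sieve66, sieve56, sieve46, sieve36 below 0.03 m/s and z of sieve56 in the frame of receiver between -0.006 and 0.033 m and z of sieve56 in the frame of sieve66 between 0.018 and 0.033 m and z of sieve46 in the frame of receiver between -0.006 and 0.059 m and z of sieve46 in the frame of sieve66 between 0.018 and 0.059 m and z of sieve46 in the frame of sieve56 between 0.018 and 0.033 m and z of sieve36 in the frame of receiver between -0.006 and 0.085 m and z of sieve36 in the frame of sieve66 between 0.018 and 0.085 m and z of sieve36 in the frame of sieve56 between 0.018 and 0.059 m and z of sieve36 in the frame of sieve46 between 0.018 and 0.033 m and value of joint each of pin_left, pin_right below 0.004 m), for 0.2 s.
2. a clamp pin is driven down by a blow of the mallet (((contact force between mallet and pin_left above 1 N and velocity of joint pin_left above 0.03 m/s) or (contact force between mallet and pin_right above 1 N and velocity of joint pin_right above 0.03 m/s))).
3. the other clamp pin too is driven down by a blow of the mallet (((contact force between mallet and pin_left above 1 N and velocity of joint pin_left above 0.03 m/s and value of joint pin_right above 0.004 m) or (contact force between mallet and pin_right above 1 N and velocity of joint pin_right above 0.03 m/s and value of joint pin_left above 0.004 m))).
4. both pins are fully down and the dial is on its mark, with the cover still open (value of joint each of pin_left, pin_right above 0.0115 m and value of joint dial between 1.38 and 1.62 rad and value of joint cover below 0.04 m), for 0.2 s.
5. the cover is fully over the dial, the dial still on its mark (value of joint dial between 1.38 and 1.62 rad and value of joint cover above 0.087 m), for 0.2 s.
At the end, for the whole second after the job is handed in: Cups upright (0.15 rad), each fully down inside the next larger in the receiver (7 mm); both pins at least 11.5 of 14 mm down; dial within 0.12 rad of the mark; cover at least 87 of 95 mm forward; mallet at rest upright on the pad, head axis within 45 mm of its centre (all of step 5 and horizontal distance between each of sieve66, sieve56, sieve46, sieve36 and receiver below 0.03 m and angle between each of sieve66, sieve56, sieve46, sieve36's own z axis and vertical below 0.15 rad and z of sieve66 in the frame of receiver between -0.006 and 0.007 m and linear speed of each of sieve66, sieve56, sieve46, sieve36, mallet below 0.03 m/s and z of sieve56 in the frame of receiver between -0.006 and 0.033 m and z of sieve56 in the frame of sieve66 between 0.018 and 0.033 m and z of sieve46 in the frame of receiver between -0.006 and 0.059 m and z of sieve46 in the frame of sieve66 between 0.018 and 0.059 m and z of sieve46 in the frame of sieve56 between 0.018 and 0.033 m and z of sieve36 in the frame of receiver between -0.006 and 0.085 m and z of sieve36 in the frame of sieve66 between 0.018 and 0.085 m and z of sieve36 in the frame of sieve56 between 0.018 and 0.059 m and z of sieve36 in the frame of sieve46 between 0.018 and 0.033 m and value of joint each of pin_left, pin_right above 0.0115 m and horizontal distance between mallet and pad below 0.045 m and angle between mallet's own z axis and vertical below 0.12 rad and height (world z) of mallet below 0.012 m); the robot touches nothing.
It fails at once if a clamp pin is pressed with the gripper or arm (contact force between any of the fingers, the arm and pin_left above 2 N or contact force between any of the fingers, the arm and pin_right above 2 N).
It fails at once if a bystander (jar, vial, carton, brush) is moved more than 30 mm (distance of any of jar, vial, small_box, tall_box, brush from where it was at the start of the episode above 0.03 m).
Of sieve66, sieve56, sieve46, sieve36 only 3 to 4 are there at a start; the rules pass over those that are not, and their reading is None.
At some moment in a run one of sieve66, sieve56, sieve46, sieve36 may be knocked a few centimetres aside while the robot is not near it.
It also fails if it takes over 200 s, if anything falls off the work surface, if the arm or the gripper's body presses on something with over 40 N, if the wrist force passes 120 N, or if a joint passes its speed limit or range.

### The arm

A 7-joint arm with a two-finger parallel gripper is mounted at the origin on the work surface. World frame = base frame: x ahead of the robot, y to its left, z up, the work surface at z = 0. Lengths are in m, angles in rad, forces in N, time in s.
With the tool pointing down it reaches from about 0.4 to 0.85 m from the base axis. Payload 10.4 kg.
Tool frame: the origin (TCP) lies at the very end of the fingers, on their centre line; the grasp point (between the pads) lies 19 mm behind it; z points along the fingers, y is the direction in which the jaws open and shut (so a half turn about z gives the same grasp; the last joint's range is limited). The gripper opens to 87 mm and grips with 3 to 60 N. Pads are 19 mm wide; open, the fingers measure 117 mm over their backs; the gripper's body (75 mm by 190 mm) begins 51 mm behind the grasp point.
Start: joints at [-1.203, 0.332, -0.065, 1.46, 0.022, 1.35, -0.088], TCP at [0.238, 0.578, 0.223] pointing down, gripper open.
Joint ranges: [-2.6, 2.6], [-0.5, 2.12], [-1.47, 1.34], [0.16, 2.42], [-1.27, 4.41], [0.06, 2.06], [-2.6, 2.6]. Speed limits (rad/s): [2.22, 2.22, 2.79, 2.79, 3.14, 3.14, 3.14].

### API

Orientations are given as a unit quaternion [x, y, z, w].
In Python, from bench import read_state, imaging, r gives the robot as it stands. The module is installed in compiled form; this text tells all that it offers.
- The arm moves only by the tool move_arm, never from a script. Its argument "series" is a list of rows, each a list of 4 numbers: the shift along the tool's x, y, z in m, then the turn about the tool's z in rad. In form: [[x, y, z, roll], ...]. A call has 1 to 20 rows; each row is the pose to reach, as a shift and turn from the pose commanded when the call began, along the tool's axes at that moment; what a row does not reach only later rows make up. A row lasts 1/10 s, in which the tool goes at most 50 mm and 8.59 degrees, less where a joint would pass 70% of its speed; a pose out of reach is approached as far as the arm can. A call with a gripper value outside its range is refused whole. "claw" is the gripper's target within -1 to 1 (fully open at 1, half-way at 0, shut at -1), set as the call begins (left out, the last holds). The fingers move at their own pace and stop on an object; "newtons" is the grip in N (left out, the last holds). Time passes only in rows, so rows that repeat a pose let the fingers close. It gives the time, the measured TCP pose, the force and the opening at its end, in the units of the state.
- read_state(): the state, without advancing time (a new reading comes with each control period).
- imaging.camera(name): name is "scene" or "top"; returns (picture, depth): 400x640x3 uint8, red, green, blue; 400x640 float32, m along the optical axis (not along the pixel's ray), 0 where there is no reading.
- imaging.get_calibration(name): a dict with "camera_matrix" (3x3 intrinsics, pixels), "R" (3x3) and "t" (3): a world point X has camera coordinates R X + t. Camera axes: x right, y down, z forward; pixel columns grow to the right and rows downward; lengths in m; the calibration is good to about 2 mm. A picture is of the moment at which its call begins. get_calibration takes no time and is no camera call.
- r.close_job(): hands the job in, once; it reports no verdict.
The state is a dict: "time": time; "joint_positions": joint angles; "joint_vel": joint speeds; "joint_torque": joint torques, N m; "ee_pos": TCP position; "eef_rot": TCP orientation; "ft_force": force on the tool from outside, world axes, zero at the start; "torque": the same for the moment, N m; "width": finger opening in m.
Only numpy, scipy, OpenCV 4.12 (cv2) and the standard library are available. Lean on these libraries where they do the work, as an engineer would, in place of code of your own. Each camera call takes 0.05 s, during which the arm holds its last target.

## Working session

There is one attempt and no reset: what is moved stays moved. The work goes in short steps, Python scripts to look and compute and a tool call to move; the robot and the scene stay as the last step left them, time stands still between calls to the robot, and variables do not carry over. Pictures are saved under pics/ and viewed, and the job is handed in when it is done.

Besides the shell and the picture viewer there is one more tool, called in YAML: its name, and indented under it one key for each argument. move_arm: Moves the arm, as the interface text tells. Its arguments: {"type":"object","properties":{"series":{"type":"array","items":{"type":"array","items":{"type":"number"}}},"claw":{"type":"number"},"newtons":{"type":"number"}},"required":["series"]}

```bash
mkdir -p pics; ls; cat > h.py <<'E'
import numpy as np, cv2
from bench import read_state, imaging, r
def snap(name,fn):
    p,d=imaging.camera(name); cv2.imwrite('pics/'+fn+'.png',p[:,:,::-1]); np.savez('pics/'+fn,p=p,d=d); return p,d
def ray(name,u,v,z):
    c=imaging.get_calibration(name);K,R,t=[np.array(c[k],float) for k in('camera_matrix','R','t')]
    o=-R.T@t; dr=R.T@np.linalg.inv(K)@np.array([u,v,1.]); s=(z-o[2])/dr[2]; return o+s*dr
def proj(name,X):
    c=imaging.get_calibration(name);K,R,t=[np.array(c[k],float) for k in('camera_matrix','R','t')]
    q=K@(R@np.array(X,float)+t); return q[:2]/q[2]
def cloud(name,d):
    c=imaging.get_calibration(name);K,R,t=[np.array(c[k],float) for k in('camera_matrix','R','t')]
    v,u=np.mgrid[0:400,0:640]; P=np.stack([u,v,np.ones_like(u)],-1)@np.linalg.inv(K).T*d[...,None]
    return (P-t)@R
E
python3 - <<'E'
from h import *
print(read_state())
for n in('scene','top'):
    snap(n,n+'0'); c=imaging.get_calibration(n); print(c, -np.array(c['R']).T@np.array(c['t']))
E
```

```text
pics
{'time': 0.0, 'joint_positions': array([-1.20261523,  0.3328749 , -0.06468746,  1.46094997,  0.02157629,
        1.34992679, -0.08850271]), 'joint_vel': array([ 0.00027304, -0.00204882, -0.00090697, -0.00076081, -0.00019423,
       -0.00187381, -0.00093658]), 'joint_torque': array([ 4.41113152e-04, -6.23258042e+01,  2.50421476e-02, -3.89892912e+01,
       -6.13389490e-02,  4.00996150e-02,  1.46966618e-04]), 'ee_pos': array([0.23792204, 0.57750782, 0.22174789]), 'eef_rot': array([ 1.94148933e-01,  9.80971791e-01, -7.22864624e-04, -1.17325238e-04]), 'ft_force': array([-0.56060203,  0.68153002, -0.26883406]), 'torque': array([ 0.04012096,  0.06799278, -0.00585647]), 'width': 0.08710666950826944}
{'camera_matrix': array([[364.42486466,   0.        , 326.73782906],
       [  0.        , 364.42486466, 197.82476231],
       [  0.        ,   0.        ,   1.        ]]), 'R': array([[ 0.21721129,  0.97611605, -0.00408789],
       [ 0.75805785, -0.17132303, -0.6292827 ],
       [-0.6149533 ,  0.13358845, -0.77716573]]), 't': array([-0.1163355 , -0.32547758,  1.23744024])} [ 1.03296818 -0.10751259  0.75640317]
{'camera_matrix': array([[434.77444661,   0.        , 315.92760271],
       [  0.        , 434.77444661, 200.94075986],
       [  0.        ,   0.        ,   1.        ]]), 'R': array([[-0.01839688, -0.99981655, -0.0053319 ],
       [-0.99715065,  0.01873751, -0.07307183],
       [ 0.07315833,  0.00397242, -0.99731243]]), 't': array([0.02754015, 0.5569857 , 1.35437028])} [0.45682183 0.01171845 1.39157712]
```

View pics/top0.png

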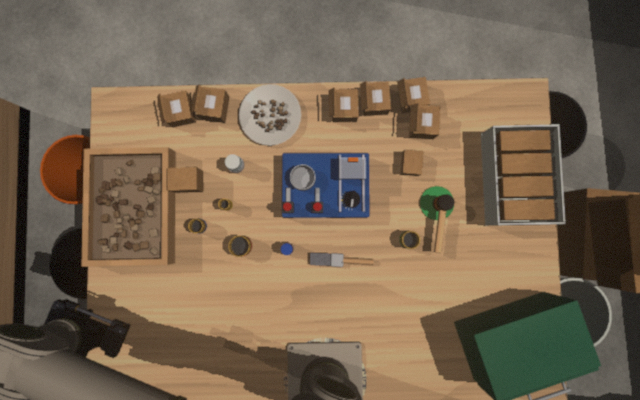

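View pics/scene0.png

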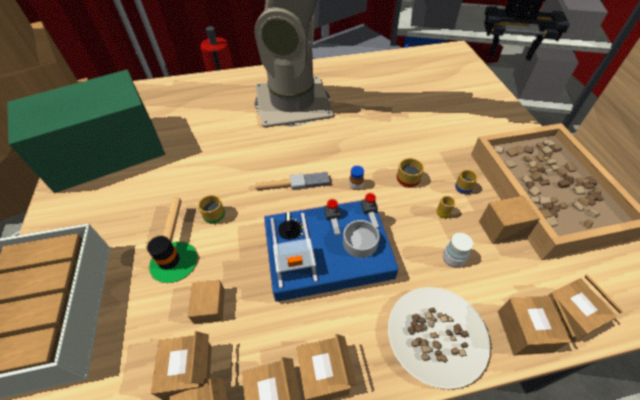

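```bash
python3 - <<'E'
import cv2
a=cv2.imread('pics/top0.png')[130:280,160:480]
cv2.imwrite('pics/top0z.png',cv2.resize(a,(800,375),interpolation=cv2.INTER_CUBIC))
a=cv2.imread('pics/scene0.png')[150:310,130:530]
cv2.imwrite('pics/scene0z.png',cv2.resize(a,(800,320),interpolation=cv2.INTER_CUBIC))
E
```

```text
(no output)
```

View pics/top0z.png

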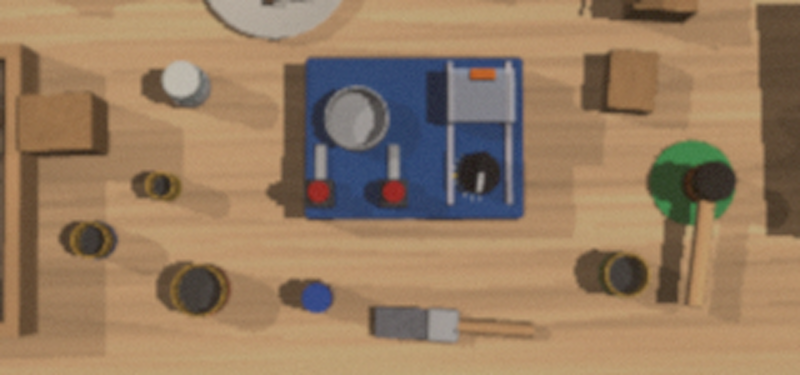

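View pics/scene0z.png

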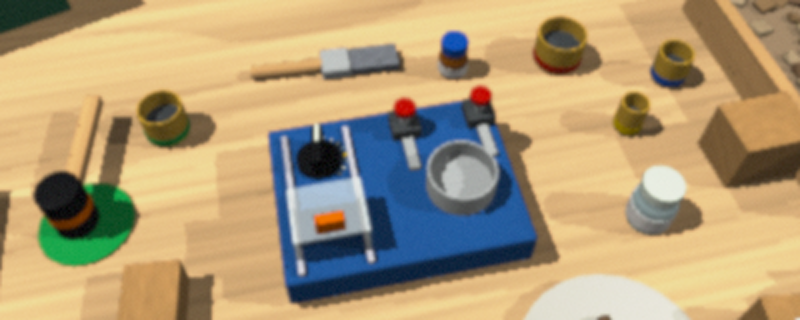

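```bash
cat >> h.py <<'E'
def rim(name,d,xy,rad,z0,z1):
    P=cloud(name,d); m=(np.hypot(P[...,0]-xy[0],P[...,1]-xy[1])<rad)&(P[...,2]>z0)&(P[...,2]<z1)&(d>0)
    Q=P[m]
    if len(Q)<6: return None
    A=np.c_[2*Q[:,:2],np.ones(len(Q))]; s=np.linalg.lstsq(A,(Q[:,:2]**2).sum(1),rcond=None)[0]
    return s[:2],2*np.sqrt(max(0,s[2]+s[0]**2+s[1]**2)),len(Q),Q[:,2].mean(), cv2.minEnclosingCircle(Q[:,:2].astype(np.float32))
E
python3 - <<'E'
from h import *
np.set_printoptions(precision=4,suppress=True)
D={n:np.load('pics/%s0.npz'%n) for n in('top','scene')}
T={'c66':(239,246),'c46':(196,226),'c36':(222,204),'c56':(410,240),'vial':(286,248),'jar':(233,163)}
for k,uv in T.items():
    X=ray('top',*uv,0.052); print(k,X[:2])
    for n in D: 
        for zr in((0.044,0.06),):
            print('  ',n,rim(n,D[n]['d'],X,0.045,*zr))
X=ray('top',302,178,.094); print('rec',X)
for n in D: print(n,rim(n,D[n]['d'],X,.05,.088,.1))
# HSV stats
for n in D:
    p=D[n]['p']; h=cv2.cvtColor(p,cv2.COLOR_RGB2HSV)
    P=cloud(n,D[n]['d'])
    red=((h[...,0]<8)|(h[...,0]>172))&(h[...,1]>150)&(h[...,2]>80)&(P[...,2]>.085)&(P[...,2]<.13)
    k,l,s,c=cv2.connectedComponentsWithStats(red.astype(np.uint8))
    for i in range(1,k):
        if s[i,4]>15: print(n,'red',s[i],c[i],P[l==i].mean(0),ray(n,*c[i],.104))
    org=(h[...,0]>=5)&(h[...,0]<18)&(h[...,1]>190)&(h[...,2]>150)&(P[...,2]>.1)&(P[...,2]<.14)
    k,l,s,c=cv2.connectedComponentsWithStats(org.astype(np.uint8))
    for i in range(1,k):
        if s[i,4]>15: print(n,'org',s[i],c[i],P[l==i].mean(0),ray(n,*c[i],.126))
    bl=(h[...,0]>105)&(h[...,0]<125)&(h[...,1]>150)&(P[...,2]>.05)&(P[...,2]<.068)&(P[...,0]>.4)
    Q=P[bl][:,:2].astype(np.float32); print(n,'deck',cv2.minAreaRect(Q))
    gr=(h[...,0]>50)&(h[...,0]<80)&(h[...,1]>120)&(P[...,2]<.02)&(P[...,0]>.3)
    Q=P[gr][:,:2].astype(np.float32); print(n,'pad',cv2.minEnclosingCircle(Q),len(Q))
    P=P.reshape(-1,3)
E
```

```text
c66 [0.4209 0.2557]
   top (array([0.4232, 0.2576]), np.float64(0.06254628295621206), 85, np.float64(0.050573456578303415), ((0.42360615730285645, 0.25786682963371277), 0.033482011407613754))
   scene (array([0.4204, 0.2552]), np.float64(0.06276678340592762), 180, np.float64(0.050500666998371815), ((0.4198322296142578, 0.25499317049980164), 0.034592896699905396))
c46 [0.4846 0.3879]
   top (array([0.4872, 0.391 ]), np.float64(0.04239384309753297), 56, np.float64(0.05098058150584894), ((0.48762011528015137, 0.3907682001590729), 0.023192141205072403))
   scene (array([0.4846, 0.3884]), np.float64(0.04274492226037141), 131, np.float64(0.05053651397339565), ((0.4843156933784485, 0.3884446620941162), 0.023433558642864227))
c36 [0.5511 0.3075]
   top (array([0.5534, 0.3039]), np.float64(0.03263797442926612), 46, np.float64(0.05027318940016928), ((0.553869366645813, 0.3038788139820099), 0.01824268326163292))
   scene (array([0.5508, 0.3011]), np.float64(0.032645018114553115), 115, np.float64(0.05050311433618174), ((0.5505309104919434, 0.3014439046382904), 0.018536439165472984))
c56 [ 0.4296
[... 1732 characters left out ...]
933  0.126 ]
top deck ((0.5263715982437134, 0.00359131395816803), (0.1724991649389267, 0.30137309432029724), 74.14229583740234)
top pad ((0.7691621780395508, 0.5326204895973206), 0.9581350088119507) 147
scene red [365 193  11  10  79] [369.9367 197.519 ] [0.5385 0.1016 0.105 ] [0.5378 0.1019 0.104 ]
scene red [327 199  11  10  83] [331.8072 203.6024] [0.5367 0.012  0.1053] [0.5358 0.0122 0.104 ]
scene org [288 256  14   7  64] [294.2812 259.125 ] [ 0.6716 -0.0948  0.127 ] [ 0.671  -0.0948  0.126 ]
scene deck ((0.5511656403541565, -0.012018799781799316), (0.2643416225910187, 0.3062584102153778), 88.7902603149414)
scene pad ((0.5089194774627686, -0.32940125465393066), 0.10656970739364624) 1031
```

```bash
cat >> h.py <<'E'
from scipy.spatial.transform import Rotation as Rt
def plan(*targets):
    s=read_state(); R=Rt.from_quat(s['eef_rot']).as_matrix(); p=s['ee_pos']
    psi0=np.arctan2(-R[0,1],R[1,1])
    # ideal frame with z down
    c,sn=np.cos(psi0),np.sin(psi0); B=np.array([[-c,-sn,0],[-sn,c,0],[0,0,-1]])
    print('t %.2f p %s psi %.4f tilt %.4f w %.4f f %s q7 %.2f'%(s['time'],np.round(p,4),psi0,np.arccos(-R[2,2]),s['width'],np.round(s['ft_force'],1),s['joint_positions'][6]))
    for T in targets:
        d=B.T@(np.array(T[:3])-p); print(T,'->',np.round(d,4),'roll %.4f'%(-(T[3]-psi0)) if len(T)>3 else '')
def cup(n,xy,rad=.06,z=(.044,.06)):
    out=[]
    for c in('top','scene'):
        p,d=imaging.camera(c); a=rim(c,d,xy,rad,*z); print(n,c,a[:4] if a else None)
        if a: out.append(a[0])
    if out: print('mean',np.mean(out,0))
E
python3 - <<'E'
from h import *
R=Rt.from_quat(read_state()['eef_rot']).as_matrix();print(R)
plan((.4218,.2564,.15,-.02),(.4218,.2564,.031,-.02))
E
```

```text
[[-9.24625066e-01  3.80878383e-01 -3.79319466e-04]
 [ 3.80878563e-01  9.24624367e-01 -1.14063736e-03]
 [-8.37160917e-05 -1.19913655e-03 -9.99999278e-01]]
t 0.10 p [0.238  0.5776 0.2219] psi -0.3907 tilt 0.0012 w 0.0870 f [0.  1.2 0.5] q7 -0.09
(0.4218, 0.2564, 0.15, -0.02) -> [-0.2923 -0.2269  0.0719] roll -0.3707
(0.4218, 0.2564, 0.031, -0.02) -> [-0.2923 -0.2269  0.1909] roll -0.3707
```

move_arm:
  series:
    - [-0.03,-0.023,0.0,-0.05]
    - [-0.065,-0.05,0.0,-0.1]
    - [-0.1,-0.078,0.0,-0.15]
    - [-0.135,-0.105,0.01,-0.2]
    - [-0.17,-0.132,0.02,-0.25]
    - [-0.205,-0.16,0.03,-0.3]
    - [-0.24,-0.187,0.045,-0.35]
    - [-0.27,-0.21,0.06,-0.371]
    - [-0.2923,-0.2269,0.072,-0.371]
    - [-0.2923,-0.2269,0.072,-0.371]
    - [-0.2923,-0.2269,0.072,-0.371]
  claw: 1
  newtons: 20

```text
time: 1.2
ee_pos: [0.4218, 0.2564, 0.1503]
eef_rot: [0.011, 1.0, -0.0, -0.0]
ft_force: [0.2, -0.3, 0.9]
width: 0.0868
```

```bash
python3 - <<'E'
from h import *
p,d=snap('scene','s1'); cv2.imwrite('pics/s1z.png',cv2.resize(p[100:260,330:530,::-1],(800,640)[:2],interpolation=cv2.INTER_CUBIC)[:600])
print(rim('scene',d,(.4218,.2564),.045,.044,.056))
plan((.4218,.2564,.031,-.02))
E
```

```text
(array([0.42007584, 0.25513224]), np.float64(0.06268714986349881), 182, np.float64(0.050200490481038494), ((0.41932398080825806, 0.25418999791145325), 0.03450137749314308))
t 1.25 p [0.4215 0.2574 0.1506] psi -0.0193 tilt 0.0004 w 0.0871 f [-1.  -0.3 -0.1] q7 0.92
(0.4218, 0.2564, 0.031, -0.02) -> [-0.0003 -0.001   0.1196] roll 0.0007
```

View pics/s1z.png

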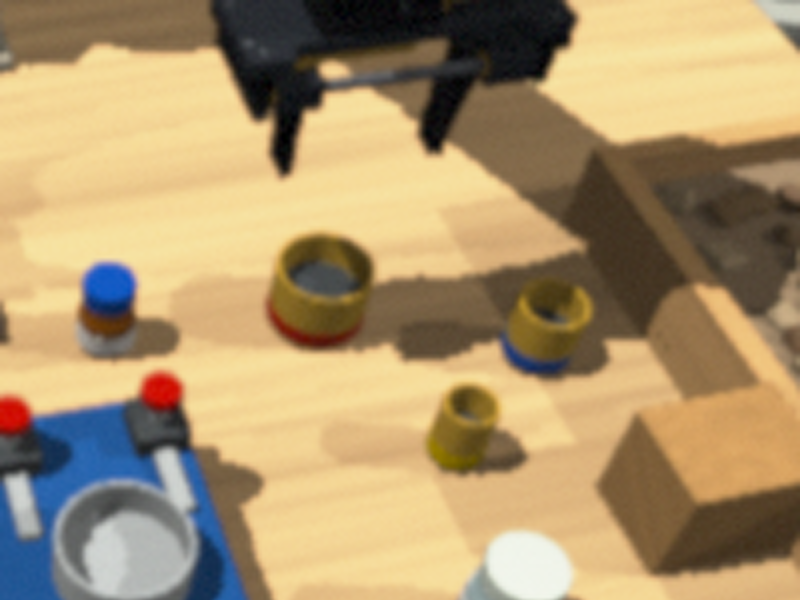

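```bash
python3 - <<'E'
from h import *
for y in(.0435,-.0435,.0585,-.0585,0): print(y,(proj('scene',(.4218,.2564+y,.15))-[330,100])*4)
E
```

```text
0.0435 [419.32293537 146.33757778]
-0.0435 [285.86609516 167.55318274]
0.0585 [441.98573331 142.7348777 ]
-0.0585 [262.50318479 171.26717954]
0 [353.02741948 156.87656157]
```

move_arm:
  series:
    - [0,0,0.02,0]
    - [0,0,0.05,0]
    - [0,0,0.08,0]
    - [0,0,0.105,0]
    - [0,0,0.115,0]
    - [0,0,0.119,0]
    - [0,0,0.119,0]

```text
time: 1.95
ee_pos: [0.422, 0.2575, 0.0321]
eef_rot: [0.009, 1.0, 0.0, 0.0]
ft_force: [-0.4, 0.0, 0.1]
width: 0.0869
```

move_arm:
  series:
    - [0,0,0,0]
    - [0,0,0,0]
    - [0,0,0,0]
    - [0,0,0,0]
    - [0,0,0,0]
    - [0,0,0,0]
    - [0,0,0,0]
  claw: -1
  newtons: 15

```text
time: 2.65
ee_pos: [0.4222, 0.257, 0.0321]
eef_rot: [0.01, 1.0, 0.0, 0.0]
ft_force: [-0.4, -0.0, 5.3]
width: 0.0656
```

move_arm:
  series:
    - [0,0,-0.02,0]
    - [0,0,-0.05,0]
    - [0,0,-0.09,0]
    - [0,0,-0.13,0]
    - [-0.02,-0.019,-0.15,0]
    - [-0.045,-0.042,-0.15,0]
    - [-0.075,-0.07,-0.15,0]
    - [-0.105,-0.099,-0.15,0]
    - [-0.135,-0.127,-0.15,0]
    - [-0.165,-0.155,-0.15,0]
    - [-0.19,-0.1785,-0.15,0]
    - [-0.203,-0.191,-0.15,0]
    - [-0.2082,-0.1957,-0.15,0]
    - [-0.2082,-0.1957,-0.15,0]
    - [-0.2082,-0.1957,-0.15,0]

```text
time: 4.15
ee_pos: [0.6255, 0.0583, 0.1813]
eef_rot: [0.009, 1.0, 0.0, -0.0]
ft_force: [0.0, 1.3, -0.9]
width: 0.0654
```

```bash
python3 - <<'E'
from h import *
plan((.626,.0566,.099,-.02))
for n in('top','scene'):
    p,d=snap(n,n+'2'); print(n,rim(n,d,(.626,.0566),.06,.190,.212))
    P=cloud(n,d); 
    u,v=(int(x) for x in proj(n,(.626,.0566,.15)))
    cv2.imwrite('pics/%s2z.png'%n,cv2.resize(p[v-60:v+60,u-80:u+80,::-1],(640,480),interpolation=cv2.INTER_CUBIC)); print(u,v)
E
```

```text
t 4.15 p [0.6255 0.0583 0.1813] psi -0.0185 tilt 0.0011 w 0.0654 f [ 0.   1.3 -0.9] q7 1.48
(0.626, 0.0566, 0.099, -0.02) -> [-0.0006 -0.0017  0.0823] roll 0.0015
top None
301 174
scene (array([0.62335631, 0.05712329]), np.float64(0.0669272519316148), 355, np.float64(0.19964718197350978), ((0.6275177597999573, 0.058503761887550354), 0.042996492236852646))
363 219
```

View pics/scene2z.png

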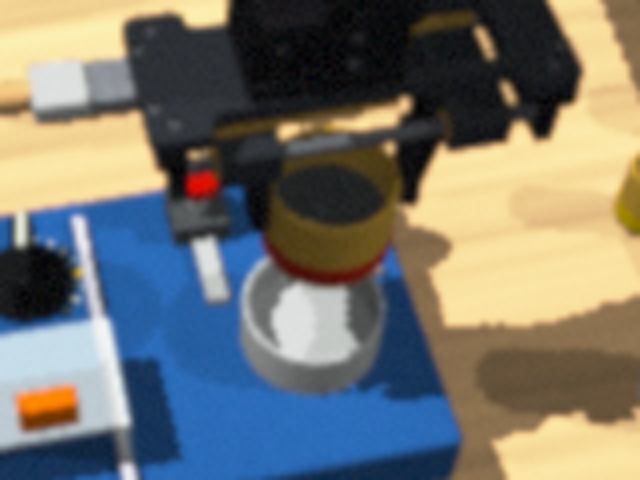

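View pics/top2z.png

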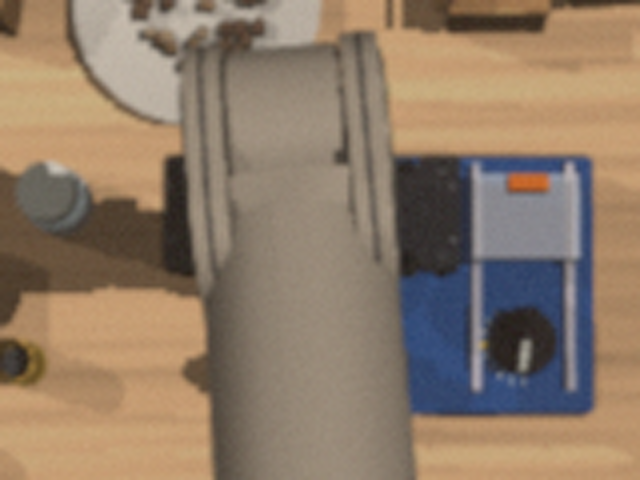

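```bash
cat >> h.py <<'E'
def brass(n,p,d,xy,rad,z0,z1,sm=80):
    h=cv2.cvtColor(p,cv2.COLOR_RGB2HSV); P=cloud(n,d)
    m=(h[...,0]>12)&(h[...,0]<32)&(h[...,1]>sm)&(np.hypot(P[...,0]-xy[0],P[...,1]-xy[1])<rad)&(P[...,2]>z0)&(P[...,2]<z1)
    Q=P[m]
    if len(Q)<8: return len(Q)
    A=np.c_[2*Q[:,:2],np.ones(len(Q))]; s=np.linalg.lstsq(A,(Q[:,:2]**2).sum(1),rcond=None)[0]
    return s[:2],2*np.sqrt(s[2]+s[0]**2+s[1]**2),len(Q),Q.mean(0),Q.min(0),Q.max(0)
E
python3 - <<'E'
from h import *
np.set_printoptions(precision=4,suppress=True)
a=np.load('pics/scene2.npz')
for z in((.194,.206),(.197,.206)): print(brass('scene',a['p'],a['d'],(.626,.057),.045,*z))
# lower outer wall: camera-facing: red band
p=a['p'];h=cv2.cvtColor(p,cv2.COLOR_RGB2HSV);P=cloud('scene',a['d'])
for lo,hi in((.15,.158),(.16,.17),(.17,.18),(.18,.19)):
    m=(np.hypot(P[...,0]-.626,P[...,1]-.057)<.045)&(P[...,2]>lo)&(P[...,2]<hi)&(P[...,0]>.63);Q=P[m]
    A=np.c_[2*Q[:,:2],np.ones(len(Q))]; b=(Q[:,:2]**2).sum(1)
    # fixed radius fit
    from scipy.optimize import least_squares
    r0=.033
    f=least_squares(lambda c:np.hypot(Q[:,0]-c[0],Q[:,1]-c[1])-r0,[.626,.057],loss='soft_l1',f_scale=.001); print(lo,f.x,len(Q))
E
```

```text
(array([0.6239, 0.0585]), np.float64(0.06316336520574597), 228, array([0.633 , 0.0614, 0.2006]), array([0.5904, 0.0243, 0.194 ]), array([0.6563, 0.0984, 0.2054]))
(array([0.6237, 0.0585]), np.float64(0.06316974075028992), 189, array([0.6312, 0.0612, 0.2016]), array([0.5904, 0.0243, 0.1971]), array([0.6563, 0.0981, 0.2054]))
0.15 [0.6222 0.0584] 23
0.16 [0.6229 0.0581] 90
0.17 [0.6217 0.0573] 119
0.18 [0.6225 0.0584] 109
```

move_arm:
  series:
    - [0,-0.001,0.015,0]
    - [-0.0005,-0.002,0.035,0]
    - [-0.0005,-0.002,0.045,0]
    - [-0.0005,-0.002,0.048,0]
    - [-0.0005,-0.002,0.048,0]

```text
time: 4.75
ee_pos: [0.6264, 0.0552, 0.1332]
eef_rot: [0.01, 1.0, -0.0, -0.0]
ft_force: [1.0, 0.2, -1.5]
width: 0.0649
```

```bash
python3 - <<'E'
from h import *
np.set_printoptions(precision=4,suppress=True)
plan()
p,d=snap('scene','s3'); print(brass('scene',p,d,(.626,.0566),.045,.146,.157))
cv2.imwrite('pics/s3z.png',cv2.resize(p[170:270,300:430,::-1],(780,600),interpolation=cv2.INTER_CUBIC))
from scipy.optimize import least_squares
def wall(P,xy,r0,lo,hi):
    m=(np.hypot(P[...,0]-xy[0],P[...,1]-xy[1])<r0+.008)&(P[...,2]>lo)&(P[...,2]<hi)&(P[...,0]>xy[0]+.01);Q=P[m]
    f=least_squares(lambda c:np.hypot(Q[:,0]-c[0],Q[:,1]-c[1])-r0,xy,loss='soft_l1',f_scale=.001); return f.x,len(Q)
P=cloud('scene',d); P0=cloud('scene',np.load('pics/scene0.npz')['d'])
print('cup',[wall(P,(.626,.057),.033,a,a+.01) for a in(.115,.125,.135)])
print('rec now',[wall(P,(.626,.057),.0385,a,a+.008) for a in(.064,.07,.078,.086)])
print('rec 0',[wall(P0,(.626,.057),.0385,a,a+.008) for a in(.064,.07,.078,.086)])
print('c66 at start',[wall(P0,(.4218,.2564),.033,a,a+.01) for a in(.015,.025,.035)])
E
```

```text
t 4.75 p [0.6264 0.0552 0.1332] psi -0.0196 tilt 0.0007 w 0.0649 f [ 1.   0.2 -1.5] q7 1.49
(array([0.6249, 0.0551]), np.float64(0.06281066541793748), 200, array([0.6312, 0.057 , 0.1521]), array([0.5914, 0.0206, 0.1462]), array([0.657 , 0.096 , 0.1569]))
cup [(array([0.6236, 0.0547]), 75), (array([0.6229, 0.0547]), 80), (array([0.623 , 0.0549]), 74)]
rec now [(array([0.617 , 0.0455]), 107), (array([0.6222, 0.0546]), 81), (array([0.6236, 0.056 ]), 68), (array([0.6234, 0.0556]), 63)]
rec 0 [(array([0.6171, 0.0459]), 110), (array([0.6226, 0.0546]), 77), (array([0.6235, 0.056 ]), 58), (array([0.6235, 0.0557]), 64)]
c66 at start [(array([0.419 , 0.2555]), 52), (array([0.4186, 0.2557]), 52), (array([0.4188, 0.2561]), 49)]
```

View pics/s3z.png

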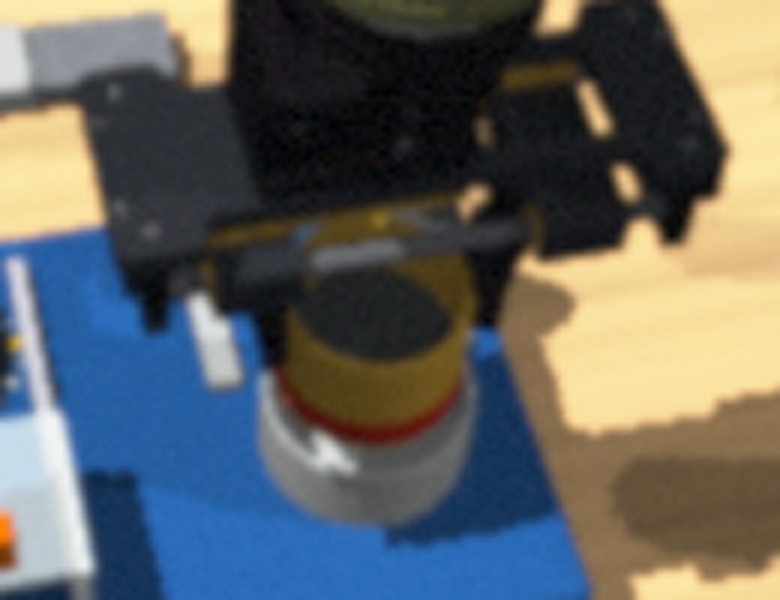

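move_arm:
  series:
    - [0,0.0005,0.008,0]
    - [0,0.0005,0.016,0]
    - [0,0.0005,0.022,0]
    - [0,0.0005,0.027,0]
    - [0,0.0005,0.03,0]
    - [0,0.0005,0.032,0]
    - [0,0.0005,0.032,0]

```text
time: 5.5
ee_pos: [0.6266, 0.0555, 0.1013]
eef_rot: [0.01, 1.0, 0.0, -0.0]
ft_force: [0.5, 0.7, -1.8]
width: 0.0654
```

```bash
python3 - <<'E'
from h import *
np.set_printoptions(precision=4,suppress=True)
plan()
p,d=snap('scene','s4'); print(brass('scene',p,d,(.626,.0566),.045,.112,.127))
E
```

```text
t 5.50 p [0.6266 0.0555 0.1013] psi -0.0198 tilt 0.0003 w 0.0654 f [ 0.5  0.7 -1.8] q7 1.50
(array([0.6251, 0.055 ]), np.float64(0.06255083602462037), 206, array([0.6312, 0.0564, 0.1192]), array([0.5932, 0.0219, 0.1121]), array([0.6573, 0.0889, 0.127 ]))
```

move_arm:
  series:
    - [0,0,0.001,0]
    - [0,0,0.001,0]
    - [0,0,0.001,0]
    - [0,0,0.001,0]
    - [0,0,-0.02,0]
    - [0,0,-0.06,0]
    - [0,0,-0.1,0]
    - [0,0,-0.11,0]
    - [0,0,-0.11,0]
  claw: 1

```text
time: 6.45
ee_pos: [0.6277, 0.0555, 0.2136]
eef_rot: [0.01, 1.0, 0.0, 0.002]
ft_force: [0.4, 0.4, -1.2]
width: 0.0868
```

```bash
python3 - <<'E'
from h import *
np.set_printoptions(precision=4,suppress=True)
p,d=snap('scene','s5'); print(brass('scene',p,d,(.626,.0566),.045,.112,.127)); print(brass('scene',p,d,(.43,-.271),.045,.044,.057))
q,e=snap('top','t5');print(brass('top',q,e,(.43,-.271),.045,.044,.057))
plan((.4298,-.271,.15,-.02))
cv2.imwrite('pics/s5z.png',p[100:320,120:500,::-1])
E
```

```text
(array([0.6255, 0.0546]), np.float64(0.06210310428232167), 221, array([0.6289, 0.0537, 0.1183]), array([0.5935, 0.0226, 0.1121]), array([0.6574, 0.0861, 0.1237]))
(array([ 0.4295, -0.2724]), np.float64(0.05274637747957199), 176, array([ 0.4305, -0.2728,  0.0507]), array([ 0.4016, -0.2991,  0.044 ]), array([ 0.4589, -0.2448,  0.0558]))
(array([ 0.4322, -0.2697]), np.float64(0.05257461683910636), 68, array([ 0.432 , -0.2699,  0.0511]), array([ 0.4051, -0.297 ,  0.0447]), array([ 0.4602, -0.2423,  0.0566]))
t 6.55 p [0.6262 0.0555 0.2104] psi -0.0197 tilt 0.0012 w 0.0871 f [-0.5 -0.5 -0.4] q7 1.48
(0.4298, -0.271, 0.15, -0.02) -> [ 0.1899 -0.3303  0.0604] roll 0.0003
```

View pics/s5z.png

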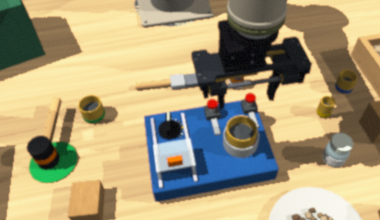

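move_arm:
  series:
    - [0.012,-0.021,0,0]
    - [0.035,-0.06,0,0]
    - [0.06,-0.105,0.0,0]
    - [0.085,-0.149,0.01,0]
    - [0.11,-0.192,0.02,0]
    - [0.135,-0.236,0.03,0]
    - [0.16,-0.28,0.05,0]
    - [0.18,-0.315,0.08,0]
    - [0.1887,-0.3309,0.11,0]
    - [0.1887,-0.3309,0.14,0]
    - [0.1887,-0.3309,0.165,0]
    - [0.1887,-0.3309,0.179,0]
    - [0.1887,-0.3309,0.179,0]
    - [0.1887,-0.3309,0.179,0]

```text
time: 7.95
ee_pos: [0.4315, -0.2716, 0.0327]
eef_rot: [0.01, 1.0, 0.0, -0.0]
ft_force: [0.5, 0.4, 0.7]
width: 0.0873
```

move_arm:
  series:
    - [0,0,0,0]
    - [0,0,0,0]
    - [0,0,0,0]
    - [0,0,0,0]
    - [0,0,0,0]
    - [0,0,0,0]
  claw: -1

```text
time: 8.55
ee_pos: [0.4316, -0.2717, 0.0327]
eef_rot: [0.01, 1.0, 0.0, 0.0]
ft_force: [-0.7, -0.1, 1.8]
width: 0.0549
```

move_arm:
  series:
    - [0,0,-0.02,0]
    - [0,0,-0.06,0]
    - [0,0,-0.1,0]
    - [-0.009,0.015,-0.14,0]
    - [-0.03,0.052,-0.165,0]
    - [-0.05,0.088,-0.165,0]
    - [-0.075,0.131,-0.165,0]
    - [-0.1,0.175,-0.165,0]
    - [-0.125,0.219,-0.165,0]
    - [-0.15,0.263,-0.165,0]
    - [-0.17,0.298,-0.165,0]
    - [-0.183,0.32,-0.165,0]
    - [-0.189,0.331,-0.155,0]
    - [-0.189,0.331,-0.135,0]
    - [-0.189,0.331,-0.13,0]
    - [-0.189,0.331,-0.13,0]

```text
time: 10.15
ee_pos: [0.6259, 0.0541, 0.1613]
eef_rot: [0.011, 1.0, -0.0, -0.001]
ft_force: [0.1, 0.3, -1.8]
width: 0.0544
```

```bash
python3 - <<'E'
from h import *
np.set_printoptions(precision=4,suppress=True)
plan()
p,d=snap('scene','s6'); 
for z in((.166,.176),(.176,.19)): print(brass('scene',p,d,(.6255,.0546),.045,*z))
P=cloud('scene',d)
from scipy.optimize import least_squares
def wall(P,xy,r0,lo,hi):
    m=(np.hypot(P[...,0]-xy[0],P[...,1]-xy[1])<r0+.006)&(P[...,2]>lo)&(P[...,2]<hi)&(P[...,0]>xy[0]+.01);Q=P[m]
    f=least_squares(lambda c:np.hypot(Q[:,0]-c[0],Q[:,1]-c[1])-r0,xy,loss='soft_l1',f_scale=.001); return f.x,len(Q)
print([wall(P,(.626,.056),.028,a,a+.01) for a in(.14,.15,.16)],[wall(P,(.626,.056),.033,a,a+.01) for a in(.1,.108)])
cv2.imwrite('pics/s6z.png',cv2.resize(p[160:270,300:430,::-1],(700,592),interpolation=cv2.INTER_CUBIC))
E
```

```text
t 10.15 p [0.6259 0.0541 0.1613] psi -0.0215 tilt 0.0026 w 0.0544 f [ 0.1  0.3 -1.8] q7 1.49
(array([0.6254, 0.0544]), np.float64(0.052817646177216744), 99, array([0.6353, 0.0553, 0.171 ]), array([0.5997, 0.0239, 0.1663]), array([0.6519, 0.09  , 0.1758]))
(array([0.6244, 0.0547]), np.float64(0.05355641039712925), 150, array([0.6345, 0.0588, 0.181 ]), array([0.5954, 0.0254, 0.176 ]), array([0.6519, 0.09  , 0.1893]))
[(array([0.6231, 0.0535]), 67), (array([0.6226, 0.0536]), 57), (array([0.6228, 0.0538]), 75)] [(array([0.6237, 0.0552]), 71), (array([0.6235, 0.055 ]), 73)]
```

View pics/s6z.png

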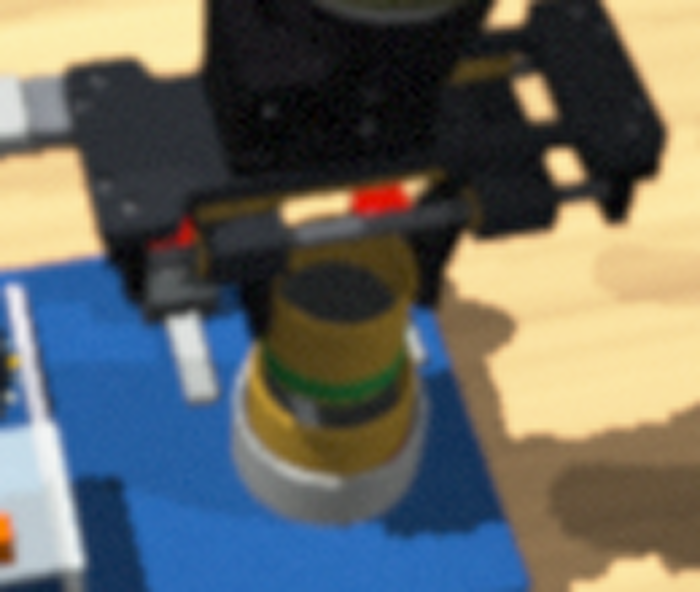

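move_arm:
  series:
    - [-0.0008,0.0008,0.004,0]
    - [-0.0008,0.0008,0.012,0]
    - [-0.0008,0.0008,0.02,0]
    - [-0.0008,0.0008,0.027,0]
    - [-0.0008,0.0008,0.032,0]
    - [-0.0008,0.0008,0.0345,0]
    - [-0.0008,0.0008,0.035,0]

```text
time: 10.9
ee_pos: [0.6276, 0.0563, 0.1272]
eef_rot: [0.01, 1.0, -0.0, -0.0]
ft_force: [0.2, 0.5, -1.7]
width: 0.0549
```

```bash
python3 - <<'E'
from h import *
np.set_printoptions(precision=4,suppress=True)
plan()
p,d=snap('scene','s7'); print(brass('scene',p,d,(.6255,.0546),.045,.138,.15))
E
```

```text
t 10.90 p [0.6276 0.0563 0.1272] psi -0.0198 tilt 0.0005 w 0.0549 f [ 0.2  0.5 -1.7] q7 1.50
(array([0.6261, 0.0557]), np.float64(0.052639615417725875), 149, array([0.6381, 0.0574, 0.1447]), array([0.6   , 0.0267, 0.138 ]), array([0.6536, 0.0842, 0.1498]))
```

Inside without contact force. Release, rise, and look for the 46 cup.

move_arm:
  series:
    - [0,0,0,0]
    - [0,0,0,0]
    - [0,0,0,0]
    - [0,0,0,0]
    - [0,0,-0.02,0]
    - [0,0,-0.06,0]
    - [0,0,-0.1,0]
    - [0,0,-0.11,0]
    - [0,0,-0.11,0]
  claw: 1

```text
time: 11.85
ee_pos: [0.6287, 0.0564, 0.2396]
eef_rot: [0.01, 1.0, 0.0, 0.002]
ft_force: [-0.2, 0.0, -0.4]
width: 0.0868
```

```bash
python3 - <<'E'
from h import *
np.set_printoptions(precision=4,suppress=True)
p,d=snap('scene','s8'); q,e=snap('top','t8')
print(brass('scene',p,d,(.6255,.0546),.045,.138,.152)); 
for xy in((.486,.39),(.552,.3025)):
  print(brass('scene',p,d,xy,.05,.044,.057)); print(brass('top',q,e,xy,.05,.044,.057))
P=cloud('top',e); m=(P[...,1]>.41)&(P[...,1]<.5)&(P[...,0]>.42)&(P[...,0]<.56)&(P[...,2]>.01); Q=P[m]; print('tray',Q.min(0),Q.max(0))
plan((.4868,.3898,.032,-.02))
cv2.imwrite('pics/s8z.png',cv2.resize(p[130:290,300:540,::-1],(780,520)))
E
```

```text
(array([0.6262, 0.0554]), np.float64(0.052239646210155984), 208, array([0.6271, 0.0543, 0.1443]), array([0.5987, 0.0277, 0.138 ]), array([0.6534, 0.0815, 0.1508]))
(array([0.4846, 0.3883]), np.float64(0.04275874448334797), 135, array([0.4856, 0.3881, 0.0505]), array([0.4625, 0.3652, 0.0441]), array([0.5073, 0.4116, 0.0569]))
(array([0.4875, 0.3913]), np.float64(0.04248162434039868), 56, array([0.488 , 0.3907, 0.0501]), array([0.4661, 0.3682, 0.0442]), array([0.5094, 0.4143, 0.0562]))
(array([0.5508, 0.3008]), np.float64(0.032532148871356796), 112, array([0.5512, 0.3007, 0.0508]), array([0.5325, 0.283 , 0.0443]), array([0.568 , 0.3186, 0.056 ]))
(array([0.5537, 0.3039]), np.float64(0.032348796369578416), 44, array([0.5535, 0.3043, 0.0502]), array([0.5356, 0.2861, 0.0442]), array([0.5702, 0.3206, 0.0562]))
tray [0.4205 0.4101 0.0101] [0.5597 0.4999 0.0768]
t 11.95 p [0.6274 0.0564 0.2364] psi -0.0197 tilt 0.0012 w 0.0867 f [-0.2  0.2 -0.3] q7 1.48
(0.4868, 0.3898, 0.032, -0.02) -> [0.1471 0.3306 0.2044] roll 0.0003
```

View pics/s8z.png

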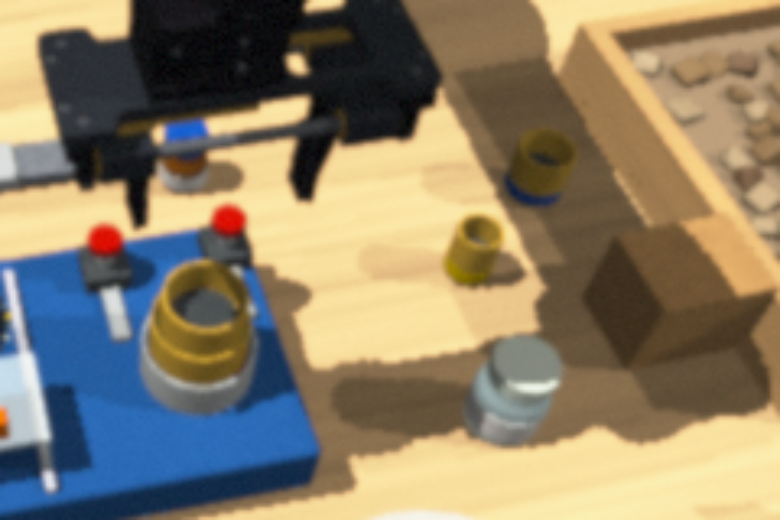

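move_arm:
  series:
    - [0.01,0.022,0,0]
    - [0.027,0.06,0,0]
    - [0.0465,0.104,0,0]
    - [0.066,0.148,0.01,0]
    - [0.086,0.192,0.02,0]
    - [0.106,0.236,0.03,0]
    - [0.125,0.28,0.05,0]
    - [0.14,0.312,0.07,0]
    - [0.1479,0.33,0.095,0]
    - [0.1479,0.33,0.13,0]
    - [0.1479,0.33,0.165,0]
    - [0.1479,0.33,0.19,0]
    - [0.1479,0.33,0.202,0]
    - [0.1479,0.33,0.204,0]
    - [0.1479,0.33,0.204,0]
  claw: 0.4

```text
time: 13.45
ee_pos: [0.4865, 0.3893, 0.0338]
eef_rot: [0.01, 1.0, 0.0, -0.0]
ft_force: [0.0, -0.8, 0.7]
width: 0.061
```

move_arm:
  series:
    - [0,0,0,0]
    - [0,0,0,0]
    - [0,0,0,0]
    - [0,0,0,0]
    - [0,0,0,0]
    - [0,0,0,0]
  claw: -1

```text
time: 14.05
ee_pos: [0.4869, 0.3897, 0.0346]
eef_rot: [0.01, 1.0, 0.001, 0.001]
ft_force: [-1.9, -0.6, 7.4]
width: 0.046
```

move_arm:
  series:
    - [0,0,-0.02,0]
    - [0,0,-0.06,0]
    - [0,0,-0.1,0]
    - [-0.008,-0.018,-0.14,0]
    - [-0.022,-0.05,-0.175,0]
    - [-0.04,-0.09,-0.18,0]
    - [-0.06,-0.134,-0.18,0]
    - [-0.08,-0.179,-0.18,0]
    - [-0.1,-0.224,-0.18,0]
    - [-0.119,-0.267,-0.18,0]
    - [-0.134,-0.3,-0.18,0]
    - [-0.144,-0.322,-0.175,0]
    - [-0.1477,-0.3306,-0.165,0]
    - [-0.1477,-0.3306,-0.157,0]
    - [-0.1477,-0.3306,-0.156,0]
    - [-0.1477,-0.3306,-0.156,0]

```text
time: 15.65
ee_pos: [0.6269, 0.058, 0.189]
eef_rot: [0.009, 1.0, 0.0, -0.001]
ft_force: [0.5, 1.0, -1.6]
width: 0.0464
```

```bash
cat >> h.py <<'E'
from scipy.optimize import least_squares
def wall(P,xy,r0,lo,hi):
    m=(np.hypot(P[...,0]-xy[0],P[...,1]-xy[1])<r0+.006)&(P[...,2]>lo)&(P[...,2]<hi)&(P[...,0]>xy[0]+.008);Q=P[m]
    f=least_squares(lambda c:np.hypot(Q[:,0]-c[0],Q[:,1]-c[1])-r0,xy,loss='soft_l1',f_scale=.001); return f.x,len(Q)
E
python3 - <<'E'
from h import *
np.set_printoptions(precision=4,suppress=True)
plan()
p,d=snap('scene','s9'); print(brass('scene',p,d,(.6255,.0546),.045,.199,.218))
P=cloud('scene',d)
print([wall(P,(.6245,.055),.023,a,a+.01) for a in(.17,.18,.19)],[wall(P,(.6245,.055),.028,a,a+.008) for a in(.125,.133)])
cv2.imwrite('pics/s9z.png',cv2.resize(p[160:270,300:430,::-1],(700,592),interpolation=cv2.INTER_CUBIC))
E
```

```text
t 15.65 p [0.6269 0.058  0.189 ] psi -0.0170 tilt 0.0014 w 0.0464 f [ 0.5  1.  -1.6] q7 1.48
(array([0.6264, 0.0593]), np.float64(0.043411660644245426), 172, array([0.6321, 0.0623, 0.2056]), array([0.6031, 0.0332, 0.199 ]), array([0.6474, 0.0896, 0.2172]))
[(array([0.6235, 0.0575]), 67), (array([0.6235, 0.0577]), 56), (array([0.6238, 0.0573]), 77)] [(array([0.6246, 0.056 ]), 44), (array([0.6246, 0.0561]), 58)]
```

View pics/s9z.png

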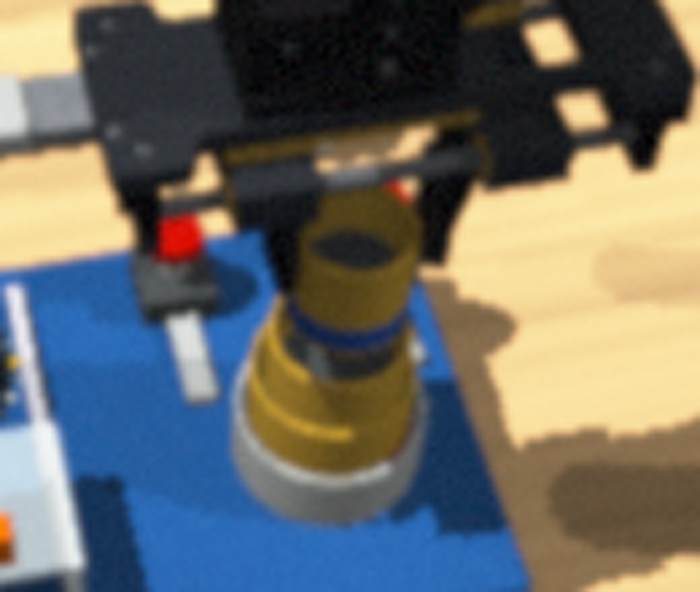

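move_arm:
  series:
    - [-0.0008,-0.0016,0.003,0]
    - [-0.0008,-0.0016,0.01,0]
    - [-0.0008,-0.0016,0.018,0]
    - [-0.0008,-0.0016,0.026,0]
    - [-0.0008,-0.0016,0.032,0]
    - [-0.0008,-0.0016,0.0345,0]
    - [-0.0008,-0.0016,0.035,0]

```text
time: 16.4
ee_pos: [0.6285, 0.0541, 0.1547]
eef_rot: [0.01, 1.0, 0.0, 0.0]
ft_force: [-1.3, -0.4, 2.7]
width: 0.046
```

```bash
python3 - <<'E'
from h import *
np.set_printoptions(precision=4,suppress=True)
plan()
p,d=snap('scene','s10'); print(brass('scene',p,d,(.6255,.0546),.045,.165,.18))
P=cloud('scene',d)
print([wall(P,(.6245,.055),.023,a,a+.008) for a in(.15,.158)],[wall(P,(.6245,.055),.028,a,a+.008) for a in(.125,.133)])
E
```

```text
t 16.40 p [0.6285 0.0541 0.1547] psi -0.0199 tilt 0.0004 w 0.0460 f [-1.3 -0.4  2.7] q7 1.49
(array([0.6271, 0.054 ]), np.float64(0.043508452859614355), 128, array([0.6362, 0.0569, 0.1713]), array([0.6079, 0.0228, 0.165 ]), array([0.6497, 0.0854, 0.18  ]))
[(array([0.6251, 0.0537]), 48), (array([0.6252, 0.0542]), 57)] [(array([0.6246, 0.056 ]), 52), (array([0.6246, 0.0559]), 51)]
```

move_arm:
  series:
    - [0,0.0015,0,0]
    - [0,0.0015,0,0]
    - [0,0.0015,0,0]
    - [0,0.0015,0,0]
    - [0,0.0015,0,0]
    - [0,0,-0.02,0]
    - [0,0,-0.05,0]
    - [0,0,-0.09,0]
    - [0,0,-0.11,0]
    - [0,0,-0.11,0]
  claw: 0.4

```text
time: 17.45
ee_pos: [0.6297, 0.0541, 0.2682]
eef_rot: [0.01, 1.0, 0.001, 0.003]
ft_force: [-0.1, -0.2, 0.2]
width: 0.0608
```

```bash
python3 - <<'E'
from h import *
np.set_printoptions(precision=4,suppress=True)
p,d=snap('scene','s11'); q,e=snap('top','t11')
print(brass('scene',p,d,(.6255,.0546),.045,.165,.179)); P=cloud('scene',d)
print([wall(P,(.6245,.055),.023,a,a+.008) for a in(.15,.158)],[wall(P,(.6245,.055),.028,a,a+.008) for a in(.125,.133)])
for xy in((.552,.3025),):
  print(brass('scene',p,d,xy,.05,.044,.057)); print(brass('top',q,e,xy,.05,.044,.057))
plan((.5524,.302,.033,-.02))
cv2.imwrite('pics/s11z.png',cv2.resize(p[130:290,300:540,::-1],(780,520)))
E
```

```text
(array([0.6268, 0.0536]), np.float64(0.04242580338903814), 173, array([0.6273, 0.0543, 0.171 ]), array([0.6043, 0.0314, 0.165 ]), array([0.6492, 0.0758, 0.1762]))
[(array([0.6251, 0.0539]), 48), (array([0.6252, 0.0542]), 45)] [(array([0.6244, 0.056 ]), 48), (array([0.6244, 0.0559]), 60)]
(array([0.5507, 0.301 ]), np.float64(0.03310710405970189), 109, array([0.5509, 0.3008, 0.0508]), array([0.532 , 0.2833, 0.0442]), array([0.5684, 0.3199, 0.0569]))
(array([0.5533, 0.3037]), np.float64(0.03232378130541364), 46, array([0.5529, 0.3041, 0.0508]), array([0.5355, 0.2872, 0.0442]), array([0.5701, 0.3209, 0.0562]))
t 17.55 p [0.6283 0.0542 0.2644] psi -0.0198 tilt 0.0003 w 0.0610 f [ 0.1 -0.   0.4] q7 1.48
(0.5524, 0.302, 0.033, -0.02) -> [0.0808 0.2463 0.2314] roll 0.0002
```

View pics/s11z.png

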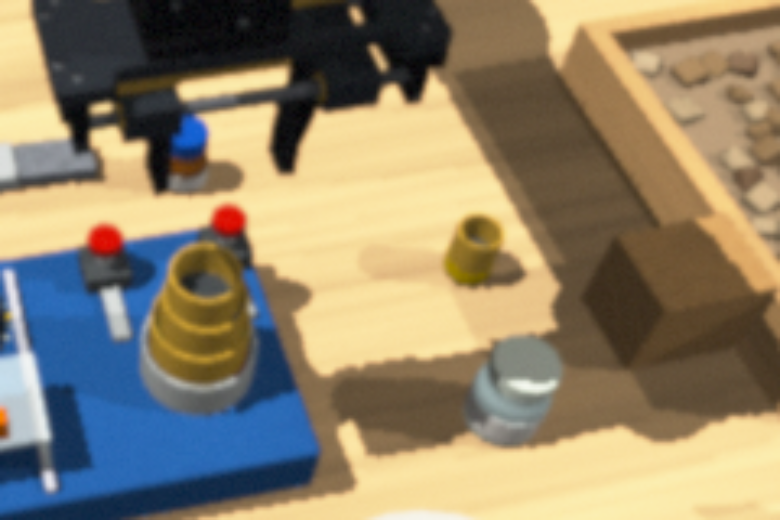

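move_arm:
  series:
    - [0.006,0.018,0,0]
    - [0.016,0.05,0,0]
    - [0.03,0.09,0,0]
    - [0.044,0.134,0.01,0]
    - [0.058,0.177,0.03,0]
    - [0.07,0.213,0.06,0]
    - [0.078,0.236,0.095,0]
    - [0.081,0.2463,0.135,0]
    - [0.081,0.2463,0.175,0]
    - [0.081,0.2463,0.21,0]
    - [0.081,0.2463,0.226,0]
    - [0.081,0.2463,0.231,0]
    - [0.081,0.2463,0.231,0]

```text
time: 18.85
ee_pos: [0.5523, 0.3019, 0.0337]
eef_rot: [0.01, 1.0, -0.0, -0.0]
ft_force: [0.0, -0.4, -0.1]
width: 0.0607
```

move_arm:
  series:
    - [0,0,0,0]
    - [0,0,0,0]
    - [0,0,0,0]
    - [0,0,0,0]
    - [0,0,0,0]
    - [0,0,0,0]
  claw: -1

```text
time: 19.45
ee_pos: [0.5526, 0.3023, 0.0341]
eef_rot: [0.01, 1.0, 0.0, 0.0]
ft_force: [-0.4, 0.0, 3.8]
width: 0.0351
```

move_arm:
  series:
    - [0,0,-0.02,0]
    - [0,0,-0.06,0]
    - [0,0,-0.1,0]
    - [0,0,-0.14,0]
    - [-0.004,-0.012,-0.18,0]
    - [-0.013,-0.04,-0.2,0]
    - [-0.026,-0.08,-0.2,0]
    - [-0.04,-0.122,-0.2,0]
    - [-0.053,-0.162,-0.2,0]
    - [-0.065,-0.199,-0.2,0]
    - [-0.074,-0.226,-0.2,0]
    - [-0.079,-0.241,-0.195,0]
    - [-0.0809,-0.2464,-0.19,0]
    - [-0.0809,-0.2464,-0.183,0]
    - [-0.0809,-0.2464,-0.182,0]
    - [-0.0809,-0.2464,-0.182,0]
    - [-0.0809,-0.2464,-0.182,0]
    - [-0.0809,-0.2464,-0.182,0]

```text
time: 21.25
ee_pos: [0.6283, 0.0548, 0.2159]
eef_rot: [0.009, 1.0, 0.0, 0.0]
ft_force: [-0.2, -0.2, -1.5]
width: 0.0352
```

```bash
python3 - <<'E'
from h import *
np.set_printoptions(precision=4,suppress=True)
plan()
p,d=snap('scene','s12'); print(brass('scene',p,d,(.6265,.0546),.035,.225,.245))
P=cloud('scene',d)
print([wall(P,(.6245,.055),.018,a,a+.01) for a in(.195,.205,.215)],[wall(P,(.6245,.055),.023,a,a+.008) for a in(.15,.158)])
cv2.imwrite('pics/s12z.png',cv2.resize(p[150:260,300:430,::-1],(700,592),interpolation=cv2.INTER_CUBIC))
E
```

```text
t 21.25 p [0.6283 0.0548 0.2159] psi -0.0189 tilt 0.0007 w 0.0352 f [-0.2 -0.2 -1.5] q7 1.48
(array([0.6276, 0.0538]), np.float64(0.036572445181504334), 201, array([0.6296, 0.0571, 0.2325]), array([0.609 , 0.0277, 0.225 ]), array([0.6445, 0.0805, 0.244 ]))
[(array([0.6262, 0.0542]), 53), (array([0.6255, 0.0546]), 58), (array([0.6258, 0.0549]), 64)] [(array([0.6251, 0.054 ]), 49), (array([0.6249, 0.054 ]), 44)]
```

View pics/s12z.png

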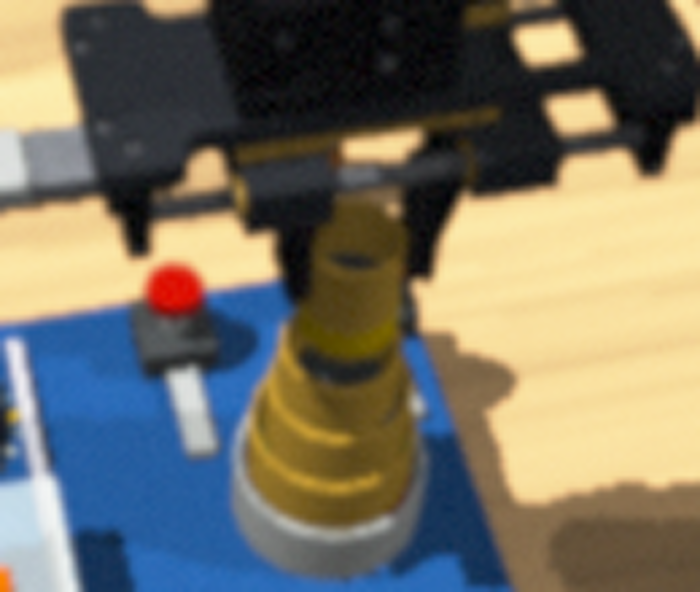

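move_arm:
  series:
    - [0.0006,-0.0003,0.005,0]
    - [0.0006,-0.0003,0.013,0]
    - [0.0006,-0.0003,0.021,0]
    - [0.0006,-0.0003,0.028,0]
    - [0.0006,-0.0003,0.033,0]
    - [0.0006,-0.0003,0.035,0]
    - [0.0006,-0.0003,0.035,0]

```text
time: 22.0
ee_pos: [0.6277, 0.0537, 0.1806]
eef_rot: [0.01, 1.0, 0.0, 0.0]
ft_force: [-0.2, 0.0, -0.8]
width: 0.035
```

move_arm:
  series:
    - [0,0,0,0]
    - [0,0,0,0]
    - [0,0,0,0]
    - [0,0,0,0]
    - [0,0,-0.02,0]
    - [0,0,-0.05,0]
    - [0,0,-0.08,0]
    - [0,0,-0.08,0]
  claw: 0.4

```text
time: 22.8
ee_pos: [0.6294, 0.0537, 0.2652]
eef_rot: [0.01, 1.0, 0.001, 0.003]
ft_force: [0.0, -0.4, -0.2]
width: 0.0603
```

```bash
python3 - <<'E'
from h import *
np.set_printoptions(precision=4,suppress=True)
plan()
p,d=snap('scene','s13'); q,e=snap('top','t13')
P=cloud('scene',d)
print(brass('scene',p,d,(.6265,.0546),.035,.188,.206))
print([wall(P,(.6245,.055),.018,a,a+.008) for a in(.177,.185)],[wall(P,(.6245,.055),.023,a,a+.008) for a in(.15,.158)])
cv2.imwrite('pics/s13z.png',cv2.resize(p[120:300,130:430,::-1],(800,480),interpolation=cv2.INTER_CUBIC))
cv2.imwrite('pics/t13z.png',cv2.resize(q[180:270,390:470,::-1],(640,480)[:2],interpolation=cv2.INTER_CUBIC))
# mallet
Pt=cloud('top',e)
for n,pp,PP in(('top',q,Pt),('scene',p,P)):
    h=cv2.cvtColor(pp,cv2.COLOR_RGB2HSV)
    reg=(PP[...,0]>.33)&(PP[...,0]<.65)&(PP[...,1]<-.3)&(PP[...,1]>-.48)
    hd=reg&(PP[...,2]>.07)&(PP[...,2]<.085); Q=PP[hd]; print(n,'head',len(Q),Q.mean(0),cv2.minEnclosingCircle(Q[:,:2].astype(np.float32)))
    ha=reg&(PP[...,2]>.043)&(PP[...,2]<.056)&(PP[...,0]<Q[:,0].mean()-.035); Q=PP[ha]; 
    if len(Q)>5: print('handle',len(Q),Q.min(0),Q.max(0),Q.mean(0),cv2.minAreaRect(Q[:,:2].astype(np.float32)),cv2.fitLine(Q[:,:2].astype(np.float32),cv2.DIST_HUBER,0,.01,.01).ravel())
    g=reg&(PP[...,2]<.012)&(h[...,0]>45)&(h[...,0]<85)&(h[...,1]>100); Q=PP[g];print('pad',len(Q),cv2.minEnclosingCircle(Q[:,:2].astype(np.float32)))
E
```

```text
t 22.80 p [0.6294 0.0537 0.2652] psi -0.0200 tilt 0.0069 w 0.0603 f [ 0.  -0.4 -0.2] q7 1.48
(array([0.6266, 0.053 ]), np.float64(0.03250294331420437), 170, array([0.6273, 0.0529, 0.1958]), array([0.6078, 0.0357, 0.1881]), array([0.6438, 0.071 , 0.2022]))
[(array([0.6248, 0.0535]), 33), (array([0.6248, 0.0534]), 36)] [(array([0.6251, 0.054 ]), 45), (array([0.6247, 0.054 ]), 46)]
top head 204 [ 0.5446 -0.3753  0.0756] ((0.544793963432312, -0.3757021129131317), 0.024458490312099457)
handle 251 [ 0.3911 -0.3782  0.0431] [ 0.5078 -0.3427  0.0543] [ 0.4497 -0.3607  0.0484] ((0.450004905462265, -0.36109673976898193), (0.020698120817542076, 0.11809469759464264), 81.35035705566406) [ 0.9874 -0.1579  0.4497 -0.3607]
pad 387 ((0.5466711521148682, -0.3674974739551544), 0.053061582148075104)
scene head 389 [ 0.5438 -0.3772  0.0773] ((0.542864978313446, -0.37859177589416504), 0.025986479595303535)
handle 367 [ 0.3877 -0.3798  0.0431] [ 0.5081 -0.3454  0.0551] [ 0.4492 -0.3622  0.0503] ((0.44709691405296326, -0.363351434469223), (0.020744694396853447, 0.12095966935157776), 81.27689361572266) [ 0.9907 -0.1361  0.4318 -0.3595]
pad 1025 ((0.5447559356689453, -0.3686203360557556), 0.054243117570877075)
```

View pics/s13z.png

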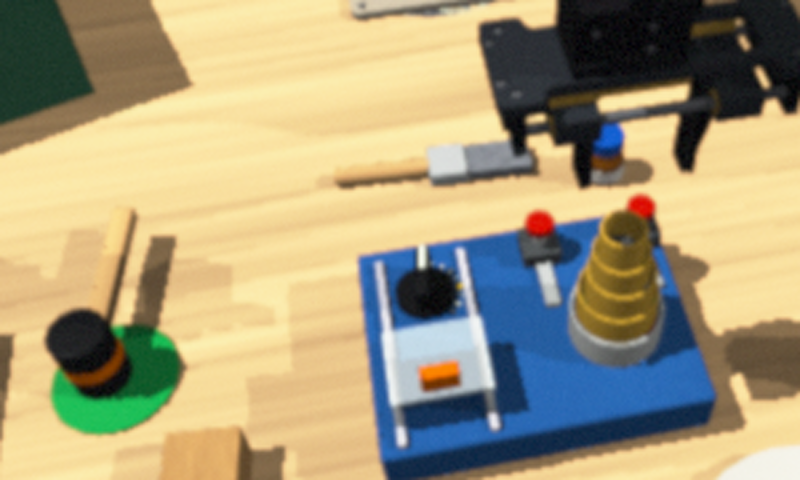

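View pics/t13z.png

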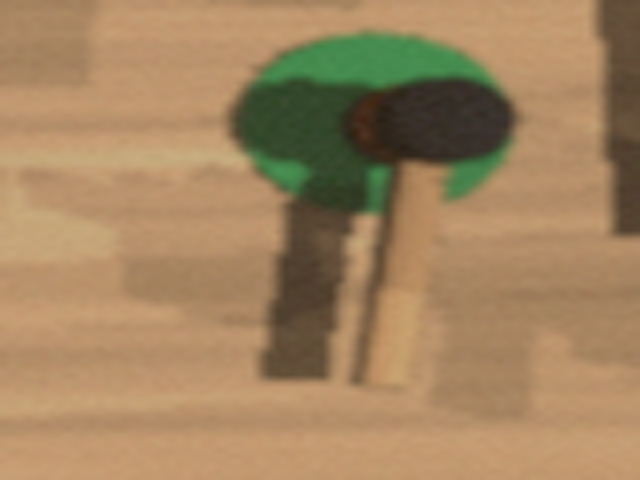

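move_arm:
  series:
    - [0.005,-0.018,0,0]
    - [0.013,-0.045,0,0.02]
    - [0.025,-0.088,0,0.04]
    - [0.037,-0.131,0,0.06]
    - [0.049,-0.174,0.01,0.08]
    - [0.062,-0.217,0.02,0.1]
    - [0.074,-0.26,0.03,0.12]
    - [0.086,-0.303,0.04,0.132]
    - [0.098,-0.345,0.06,0.132]
    - [0.109,-0.384,0.08,0.132]
    - [0.117,-0.412,0.1,0.132]
    - [0.1208,-0.4258,0.13,0.132]
    - [0.1208,-0.4258,0.14,0.132]
    - [0.1208,-0.4258,0.14,0.132]
    - [0.1208,-0.4258,0.14,0.132]

```text
time: 24.4
ee_pos: [0.4987, -0.3691, 0.1214]
eef_rot: [0.076, 0.997, 0.0, 0.0]
ft_force: [-0.0, 0.5, 0.0]
width: 0.0612
```

```bash
python3 - <<'E'
from h import *
plan((.499,-.3695,.021,-.152))
p,d=snap('scene','s14'); cv2.imwrite('pics/s14z.png',cv2.resize(p[120:300,80:320,::-1],(800,600),interpolation=cv2.INTER_CUBIC))
E
```

```text
t 24.40 p [ 0.4987 -0.3691  0.1214] psi -0.1514 tilt 0.0008 w 0.0612 f [-0.   0.5  0. ] q7 2.17
(0.499, -0.3695, 0.021, -0.152) -> [-0.0004 -0.0003  0.1004] roll 0.0006
```

View pics/s14z.png

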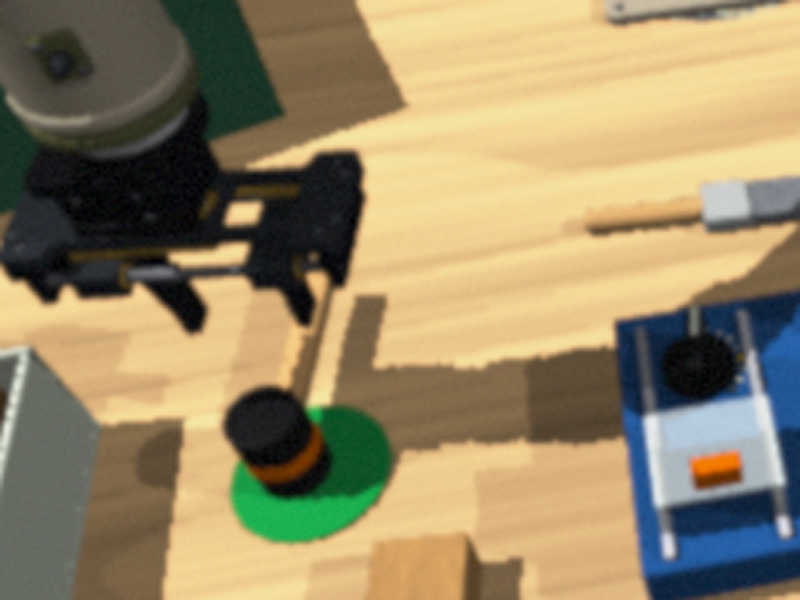

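move_arm:
  series:
    - [0,0,0.02,0]
    - [0,0,0.05,0]
    - [0,0,0.08,0]
    - [0,0,0.095,0]
    - [0,0,0.1,0]
    - [0,0,0.1,0]

```text
time: 25.05
ee_pos: [0.499, -0.3695, 0.0212]
eef_rot: [0.076, 0.997, -0.0, 0.0]
ft_force: [-0.2, 1.2, 0.7]
width: 0.061
```

move_arm:
  series:
    - [0,0,0,0]
    - [0,0,0,0]
    - [0,0,0,0]
    - [0,0,0,0]
    - [0,0,0,0]
    - [0,0,0,0]
    - [0,0,0,0]
    - [0,0,0,0]
  claw: -1
  newtons: 60

```text
time: 25.85
ee_pos: [0.4984, -0.3697, 0.0206]
eef_rot: [0.076, 0.997, -0.0, 0.0]
ft_force: [0.0, -0.3, 2.0]
width: 0.0191
```

move_arm:
  series:
    - [0,0,-0.01,0]
    - [0,0,-0.03,0]
    - [0,0,-0.06,0]
    - [0,0,-0.09,0]
    - [0,0,-0.12,0]
    - [0,0,-0.14,0]
    - [0,0,-0.145,0]
    - [0,0,-0.145,0]
    - [0,0,-0.145,0]

```text
time: 26.75
ee_pos: [0.4979, -0.369, 0.1641]
eef_rot: [0.076, 0.997, 0.001, -0.001]
ft_force: [0.0, -0.1, -4.4]
width: 0.0191
```

```bash
python3 - <<'E'
from h import *
np.set_printoptions(precision=4,suppress=True)
plan()
p,d=snap('scene','s15'); q,e=snap('top','t15'); cv2.imwrite('pics/s15z.png',cv2.resize(p[100:300,60:330,::-1],(800,592),interpolation=cv2.INTER_CUBIC))
for n,pp,dd in(('top',q,e),('scene',p,d)):
    h=cv2.cvtColor(pp,cv2.COLOR_RGB2HSV);P=cloud(n,dd)
    m=(h[...,0]>4)&(h[...,0]<16)&(h[...,1]>170)&(P[...,2]>.14)&(P[...,2]<.25)&(abs(P[...,0]-.55)<.06)&(abs(P[...,1]+.37)<.06); Q=P[m]; print(n,len(Q),Q.mean(0) if len(Q) else 0)
    m=(np.hypot(P[...,0]-.545,P[...,1]+.376)<.05)&(P[...,2]>.205)&(P[...,2]<.235)&(P[...,0]>.53); Q=P[m]; print(len(Q),Q.mean(0),Q.min(0),Q.max(0))
E
```

```text
t 26.75 p [ 0.4979 -0.369   0.1641] psi -0.1517 tilt 0.0021 w 0.0191 f [ 0.  -0.1 -4.4] q7 2.15
top 2 [ 0.5502 -0.3513  0.1927]
159 [ 0.5531 -0.3736  0.2179] [ 0.5353 -0.3988  0.2078] [ 0.5681 -0.3491  0.2248]
scene 201 [ 0.5593 -0.3678  0.1844]
502 [ 0.5503 -0.3737  0.218 ] [ 0.53   -0.4006  0.2051] [ 0.5676 -0.352   0.2241]
```

View pics/s15z.png

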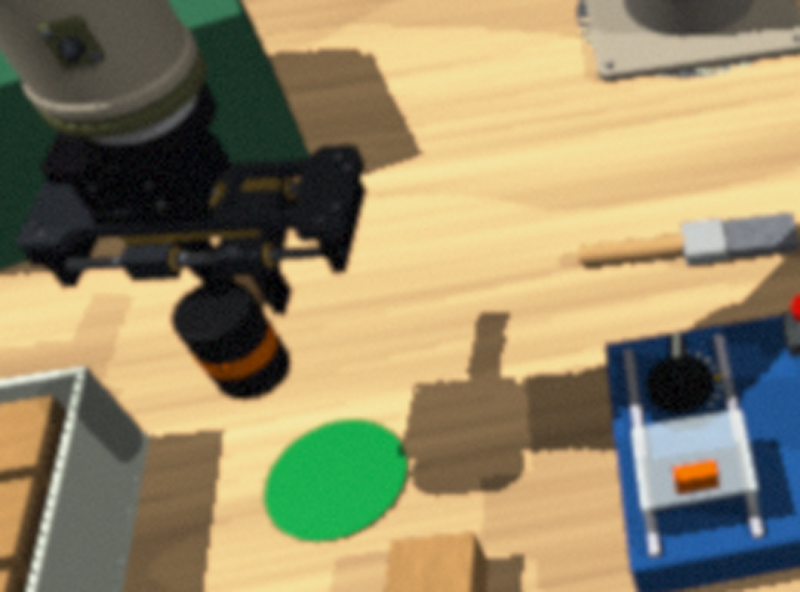

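```bash
cat >> h.py <<'E'
def headtop(n,d,xy,zc):
    P=cloud(n,d); m=(np.hypot(P[...,0]-xy[0],P[...,1]-xy[1])<.03)&(abs(P[...,2]-zc)<.012); Q=P[m]
    for _ in range(3):
        A=np.c_[Q[:,:2]-np.mean(Q[:,:2],0),np.ones(len(Q))]; s=np.linalg.lstsq(A,Q[:,2],rcond=None)[0]; r=Q[:,2]-A@s; Q=Q[abs(r)<max(.003,2*r.std())]
    (c,rr)=cv2.minEnclosingCircle(Q[:,:2].astype(np.float32))
    print(n,'head n',len(Q),'mean',Q.mean(0).round(4),'slope dz/dx,dy',s[:2].round(3),'circ',np.round(c,4),round(rr,4)); return Q
E
python3 - <<'E'
from h import *
for n in('scene','top'):
    d=np.load('pics/%s15.npz'%n[0])['d']; headtop(n,d,(.544,-.376),.219)
    d=np.load('pics/%s0.npz'%n)['d']; headtop(n,d,(.544,-.376),.076)
E
```

```text
scene head n 461 mean [ 0.5437 -0.3759  0.2206] slope dz/dx,dy [-0.056 -0.017] circ [ 0.5415 -0.377 ] 0.0256
scene head n 357 mean [ 0.5426 -0.3777  0.0777] slope dz/dx,dy [-0.032 -0.019] circ [ 0.5411 -0.3781] 0.0256
top head n 144 mean [ 0.5528 -0.374   0.218 ] slope dz/dx,dy [-0.052 -0.012] circ [ 0.5491 -0.374 ] 0.0251
top head n 196 mean [ 0.5441 -0.3755  0.0753] slope dz/dx,dy [-0.023  0.   ] circ [ 0.545  -0.3756] 0.0249
```

move_arm:
  series:
    - [0.002,0.012,0,0]
    - [0.006,0.035,0,0]
    - [0.012,0.07,0,0]
    - [0.019,0.11,0,0]
    - [0.026,0.15,0,0]
    - [0.033,0.19,0,0]
    - [0.039,0.23,0,0]
    - [0.046,0.27,0,0]
    - [0.053,0.31,0,0]
    - [0.059,0.345,0,0]
    - [0.063,0.37,0,0]
    - [0.0656,0.384,0.005,0]
    - [0.0656,0.384,0.012,0]
    - [0.0656,0.384,0.014,0]
    - [0.0656,0.384,0.014,0]
    - [0.0656,0.384,0.014,0]

```text
time: 28.45
ee_pos: [0.4917, 0.0186, 0.1515]
eef_rot: [0.077, 0.997, -0.0, -0.0]
ft_force: [1.0, -0.2, -4.2]
width: 0.0195
```

```bash
python3 - <<'E'
from h import *
np.set_printoptions(precision=4,suppress=True)
plan()
p,d=snap('scene','s16'); cv2.imwrite('pics/s16z.png',cv2.resize(p[130:270,250:430,::-1],(770,600),interpolation=cv2.INTER_CUBIC))
headtop('scene',d,(.537,.013),.205)
E
```

```text
t 28.45 p [0.4917 0.0186 0.1515] psi -0.1539 tilt 0.0003 w 0.0195 f [ 1.  -0.2 -4.2] q7 1.32
scene head n 361 mean [0.5373 0.0098 0.2082] slope dz/dx,dy [-0.062  0.021] circ [0.5352 0.0098] 0.0255
```

View pics/s16z.png

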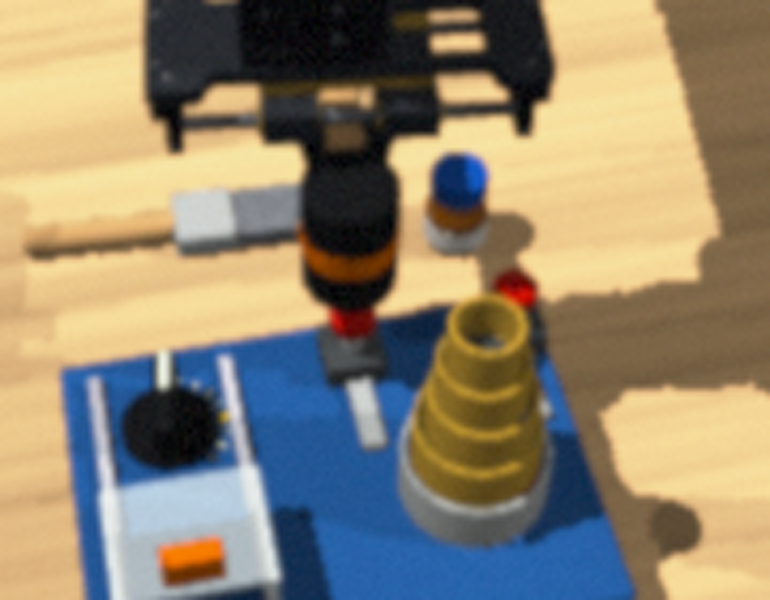

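move_arm:
  series:
    - [0,0.002,0.005,0]
    - [0,0.002,0.02,0]
    - [0,0.002,0.043,0]
    - [0,0.002,0.043,0]
    - [0,0.002,0.03,0]
    - [0,0.002,0,0]
    - [0,0.002,0,0]
    - [0,0.002,0,0]

```text
time: 29.3
ee_pos: [0.4926, 0.022, 0.1531]
eef_rot: [0.076, 0.997, 0.001, 0.001]
ft_force: [-0.7, 1.3, -4.6]
width: 0.0193
```

```bash
cat >> h.py <<'E'
def pins(n,p,d,zr=(.08,.115)):
    h=cv2.cvtColor(p,cv2.COLOR_RGB2HSV);P=cloud(n,d)
    red=((h[...,0]<6)|(h[...,0]>172))&(h[...,1]>150)&(h[...,2]>60)&(P[...,2]>zr[0])&(P[...,2]<zr[1])&(abs(P[...,0]-.537)<.03)&(P[...,1]<.13)&(P[...,1]>-.02)
    k,l,s,c=cv2.connectedComponentsWithStats(red.astype(np.uint8))
    for i in range(1,k):
        if s[i,4]>8:
            Q=P[l==i]; print(n,'pin',s[i,4],np.median(Q,0).round(4),'z95 %.4f'%np.percentile(Q[:,2],90))
E
python3 - <<'E'
from h import *
np.set_printoptions(precision=4,suppress=True)
plan()
p,d=snap('scene','s17'); cv2.imwrite('pics/s17z.png',cv2.resize(p[130:270,250:430,::-1],(770,600),interpolation=cv2.INTER_CUBIC))
headtop('scene',d,(.537,.013),.205); pins('scene',p,d)
for n in('scene','top'):
    a=np.load('pics/%s0.npz'%n); pins(n,a['p'],a['d'])
E
```

```text
t 29.30 p [0.4926 0.022  0.1531] psi -0.1519 tilt 0.0024 w 0.0193 f [-0.7  1.3 -4.6] q7 1.31
scene head n 367 mean [0.5387 0.0133 0.2097] slope dz/dx,dy [-0.072  0.021] circ [0.5358 0.0146] 0.0255
scene pin 46 [0.536  0.1035 0.1057] z95 0.1071
scene pin 87 [0.5373 0.0128 0.0914] z95 0.0929
scene pin 74 [0.5389 0.1015 0.1052] z95 0.1070
scene pin 75 [0.5383 0.0121 0.1056] z95 0.1072
top pin 54 [0.5377 0.1032 0.103 ] z95 0.1067
top pin 54 [0.536  0.014  0.1034] z95 0.1073
```

View pics/s17z.png

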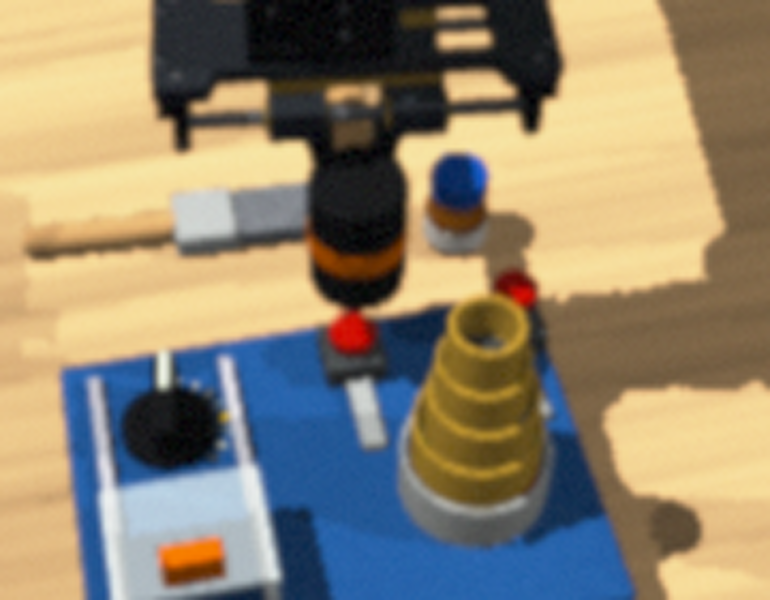

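move_arm:
  series:
    - [0.002,0.015,0,0]
    - [0.006,0.045,0,0]
    - [0.01,0.075,0,0]
    - [0.0116,0.0889,0,0]
    - [0.0116,0.0889,0,0]
    - [0.0116,0.0889,0,0]
    - [0.0116,0.0889,0,0]

```text
time: 30.05
ee_pos: [0.4939, 0.11, 0.1513]
eef_rot: [0.077, 0.997, -0.0, -0.0]
ft_force: [0.3, -0.5, -3.8]
width: 0.0193
```

```bash
python3 - <<'E'
from h import *
np.set_printoptions(precision=4,suppress=True)
plan()
p,d=snap('scene','s18'); cv2.imwrite('pics/s18z.png',cv2.resize(p[130:270,270:450,::-1],(770,600),interpolation=cv2.INTER_CUBIC))
headtop('scene',d,(.539,.103),.205); pins('scene',p,d)
E
```

```text
t 30.05 p [0.4939 0.11   0.1513] psi -0.1536 tilt 0.0007 w 0.0193 f [ 0.3 -0.5 -3.8] q7 1.14
scene head n 353 mean [0.5399 0.1008 0.2079] slope dz/dx,dy [-0.068  0.03 ] circ [0.5382 0.1016] 0.0254
scene pin 32 [0.5386 0.1032 0.1058] z95 0.1076
scene pin 81 [0.5376 0.0127 0.091 ] z95 0.0928
```

View pics/s18z.png

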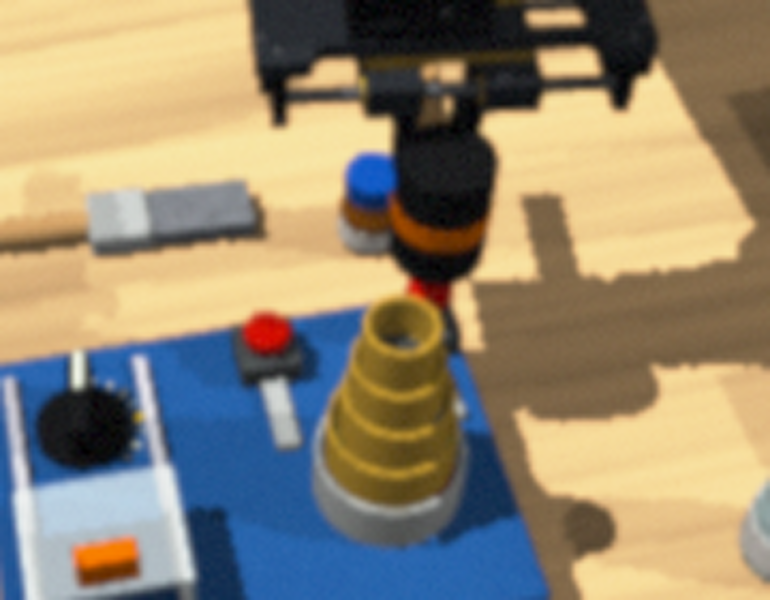

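Head is over the left pin; strike.

move_arm:
  series:
    - [0,0.001,0.005,0]
    - [0,0.001,0.02,0]
    - [0,0.001,0.043,0]
    - [0,0.001,0.043,0]
    - [0,0.001,0.03,0]
    - [0,0.001,0,0]
    - [0,0.001,0,0]
    - [0,0.001,0,0]

```text
time: 30.9
ee_pos: [0.4946, 0.1126, 0.1531]
eef_rot: [0.076, 0.997, 0.001, 0.001]
ft_force: [-0.7, 0.6, -3.9]
width: 0.0192
```

```bash
python3 - <<'E'
from h import *
np.set_printoptions(precision=4,suppress=True)
plan()
p,d=snap('scene','s19'); q,e=snap('top','t19'); cv2.imwrite('pics/s19z.png',cv2.resize(p[130:270,270:450,::-1],(770,600),interpolation=cv2.INTER_CUBIC))
headtop('scene',d,(.539,.103),.205); pins('scene',p,d)
for xy,z in(((.6265,.054),(.188,.206)),): print(brass('scene',p,d,xy,.035,*z))
E
```

```text
t 30.90 p [0.4946 0.1126 0.1531] psi -0.1520 tilt 0.0023 w 0.0192 f [-0.7  0.6 -3.9] q7 1.14
scene head n 359 mean [0.5408 0.1033 0.2099] slope dz/dx,dy [-0.08   0.031] circ [0.5376 0.1042] 0.0261
scene pin 19 [0.5337 0.1086 0.0917] z95 0.0940
scene pin 80 [0.5372 0.0121 0.0914] z95 0.0929
(array([0.6265, 0.053 ]), np.float64(0.03258210655797775), 180, array([0.6266, 0.0533, 0.1956]), array([0.6067, 0.0359, 0.1881]), array([0.6445, 0.0701, 0.2015]))
```

View pics/s19z.png

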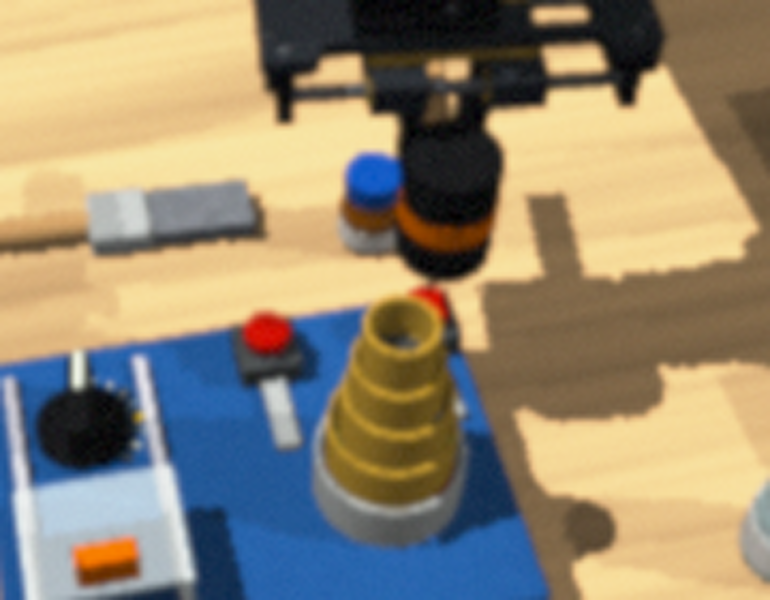

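move_arm:
  series:
    - [-0.002,-0.012,0,0]
    - [-0.006,-0.036,0,0]
    - [-0.012,-0.073,0,0]
    - [-0.019,-0.113,0,0]
    - [-0.0255,-0.153,0,0]
    - [-0.032,-0.193,0,0]
    - [-0.039,-0.233,0,0]
    - [-0.0455,-0.273,0,0]
    - [-0.052,-0.313,0,0]
    - [-0.059,-0.353,0,0]
    - [-0.0655,-0.393,0,0]
    - [-0.072,-0.431,0,0]
    - [-0.076,-0.457,0.01,0]
    - [-0.0775,-0.4667,0.02,0]
    - [-0.0775,-0.4667,0.03,0]
    - [-0.0775,-0.4667,0.03,0]
    - [-0.0775,-0.4667,0.03,0]

```text
time: 32.7
ee_pos: [0.5005, -0.3588, 0.1212]
eef_rot: [0.075, 0.997, 0.001, -0.0]
ft_force: [0.8, 0.5, -3.3]
width: 0.0194
```

```bash
python3 - <<'E'
from h import *
np.set_printoptions(precision=4,suppress=True)
plan((.5,-.362,.021))
p,d=snap('scene','s20'); q,e=snap('top','t20'); cv2.imwrite('pics/s20z.png',cv2.resize(p[130:290,80:300,::-1],(800,582),interpolation=cv2.INTER_CUBIC))
cv2.imwrite('pics/t20z.png',cv2.resize(q[140:230,270:380,::-1],(770,630)[:2],interpolation=cv2.INTER_CUBIC)[:600])
headtop('scene',d,(.546,-.369),.178);headtop('top',e,(.546,-.369),.178); pins('scene',p,d); pins('top',q,e)
E
```

```text
t 32.70 p [ 0.5005 -0.3588  0.1212] psi -0.1498 tilt 0.0014 w 0.0194 f [ 0.8  0.5 -3.3] q7 2.16
(0.5, -0.362, 0.021) -> [-0.     -0.0032  0.1002] 
scene head n 414 mean [ 0.5458 -0.3655  0.1782] slope dz/dx,dy [-0.037 -0.012] circ [ 0.5441 -0.366 ] 0.0253
top head n 120 mean [ 0.5559 -0.3626  0.1764] slope dz/dx,dy [-0.02  -0.028] circ [ 0.5528 -0.3622] 0.0224
scene pin 18 [0.5343 0.1092 0.0925] z95 0.0934
scene pin 92 [0.5365 0.0122 0.0914] z95 0.0934
top pin 52 [0.5385 0.1041 0.0889] z95 0.0928
top pin 51 [0.5369 0.0141 0.0886] z95 0.0932
```

View pics/s20z.png

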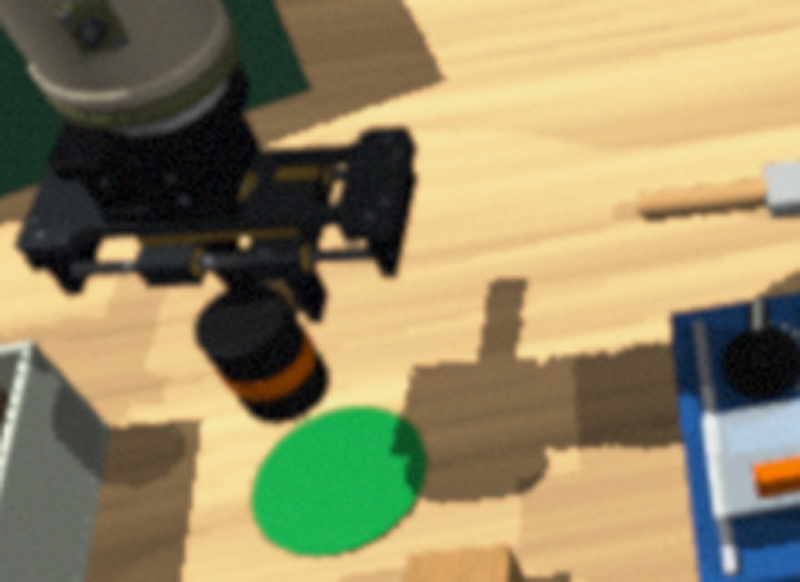

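View pics/t20z.png

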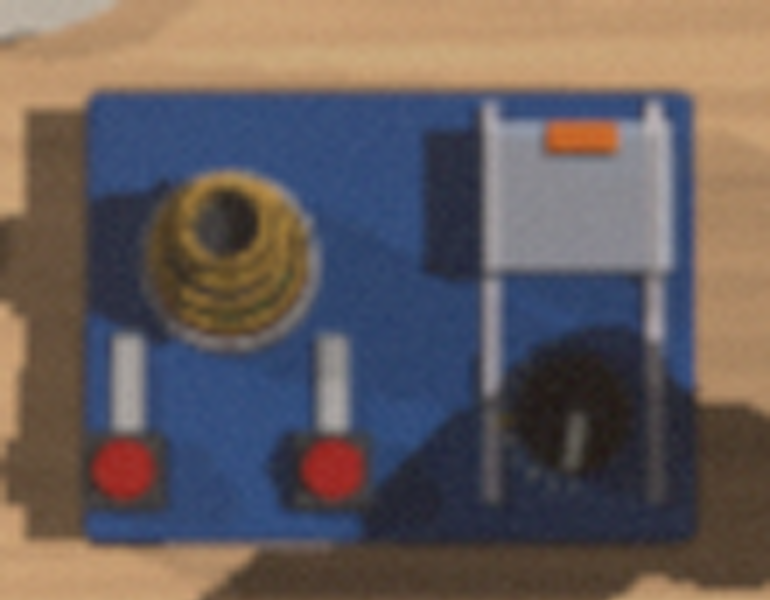

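move_arm:
  series:
    - [0,-0.002,0.02,0]
    - [0,-0.002,0.05,0]
    - [0,-0.002,0.075,0]
    - [0,-0.002,0.088,0]
    - [0,-0.002,0.094,0]
    - [0,-0.002,0.097,0]
    - [0,-0.002,0.0985,0]
    - [0,-0.002,0.0985,0]
    - [0,-0.002,0.0985,0]

```text
time: 33.7
ee_pos: [0.5003, -0.3627, 0.0238]
eef_rot: [0.076, 0.997, -0.0, 0.001]
ft_force: [0.5, 0.7, -3.5]
width: 0.0195
```

move_arm:
  series:
    - [0,0,0.001,0]
    - [0,0,0.002,0]
    - [0,0,0.003,0]
    - [0,0,0.003,0]
    - [0,0,0.003,0]

```text
time: 34.2
ee_pos: [0.4998, -0.3625, 0.0204]
eef_rot: [0.076, 0.997, 0.0, 0.0]
ft_force: [-2.9, 1.8, 5.5]
width: 0.0194
```

move_arm:
  series:
    - [0,0,-0.0005,0]
    - [0,0,-0.0005,0]
    - [0,0,-0.0005,0]
    - [0,0,-0.0005,0]
    - [0,0,-0.0005,0]
    - [0,0,-0.02,0]
    - [0,0,-0.06,0]
    - [0,0,-0.1,0]
    - [0,0,-0.13,0]
    - [0,0,-0.13,0]
    - [0,0,-0.13,0]
  claw: 0.2
  newtons: 20

```text
time: 35.3
ee_pos: [0.5001, -0.3625, 0.1503]
eef_rot: [0.076, 0.997, -0.0, 0.001]
ft_force: [-0.7, 0.6, -1.1]
width: 0.0521
```

```bash
python3 - <<'E'
from h import *
np.set_printoptions(precision=4,suppress=True)
plan()
p,d=snap('scene','s21'); q,e=snap('top','t21'); cv2.imwrite('pics/s21z.png',cv2.resize(p[130:310,80:340,::-1],(800,554),interpolation=cv2.INTER_CUBIC))
cv2.imwrite('pics/t21z.png',cv2.resize(q[140:260,330:470,::-1],(700,600),interpolation=cv2.INTER_CUBIC))
headtop('scene',d,(.546,-.369),.076);headtop('top',e,(.546,-.369),.076)
# dial, cover
for n,pp,dd in(('top',q,e),('scene',p,d)):
    h=cv2.cvtColor(pp,cv2.COLOR_RGB2HSV);P=cloud(n,dd)
    reg=(abs(P[...,0]-.54)<.05)&(abs(P[...,1]+.09)<.05)
    for nm,m in(('bar',reg&(P[...,2]>.085)&(P[...,2]<.105)),('disc',reg&(h[...,2]<60)&(P[...,2]>.06)&(P[...,2]<.075)),('white',reg&(h[...,2]>140)&(h[...,1]<60)&(P[...,2]>.08)&(P[...,2]<.105)),('yel',reg&(h[...,0]>20)&(h[...,0]<35)&(h[...,1]>150)&(h[...,2]>100)&(P[...,2]<.07))):
        Q=P[m]; 
        if len(Q)>3: print(n,nm,len(Q),Q.mean(0),np.round(cv2.minEnclosingCircle(Q[:,:2].astype(np.float32))[0],4),cv2.minAreaRect(Q[:,:2].astype(np.float32)))
E
```

```text
t 35.30 p [ 0.5001 -0.3625  0.1503] psi -0.1517 tilt 0.0012 w 0.0521 f [-0.7  0.6 -1.1] q7 2.15
scene head n 361 mean [ 0.5444 -0.3689  0.0777] slope dz/dx,dy [-0.044 -0.018] circ [ 0.5427 -0.3697] 0.0251
top head n 47 mean [ 0.5604 -0.3718  0.0758] slope dz/dx,dy [-0.054  0.065] circ [ 0.5474 -0.368 ] 0.025
top bar 70 [ 0.5592 -0.09    0.0958] [ 0.559  -0.0914] ((0.5591508150100708, -0.09042659401893616), (0.012097355909645557, 0.04853324592113495), 80.99310302734375)
top disc 270 [ 0.5543 -0.095   0.0645] [ 0.5405 -0.0886] ((0.5476781725883484, -0.0904921293258667), (0.09817799925804138, 0.08328632265329361), 89.19495391845703)
scene bar 115 [ 0.5607 -0.0934  0.0973] [ 0.5575 -0.0922] ((0.5573236346244812, -0.09344189614057541), (0.011405144818127155, 0.04828130081295967), 81.02125549316406)
scene disc 360 [ 0.5609 -0.0957  0.0665] [ 0.5521 -0.0905] ((0.5552811026573181, -0.09637181460857391), (0.08326108008623123, 0.06952118128538132), 41.30974197387695)
```

View pics/s21z.png

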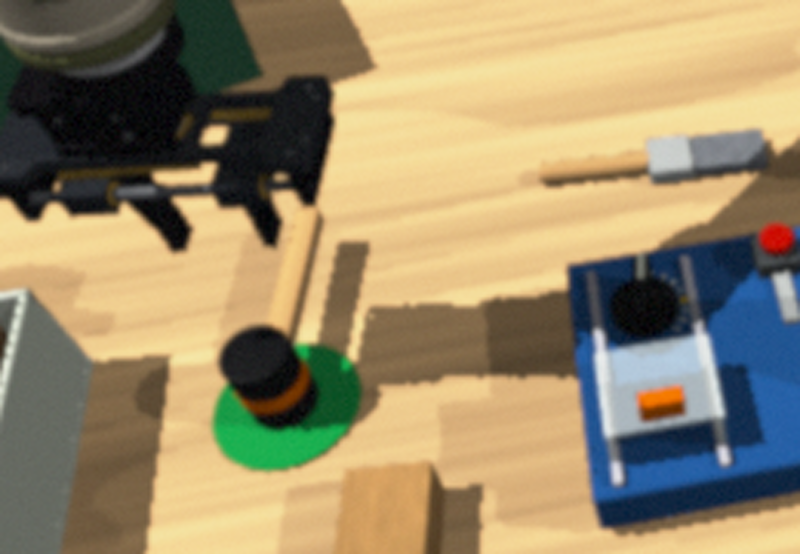

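View pics/t21z.png

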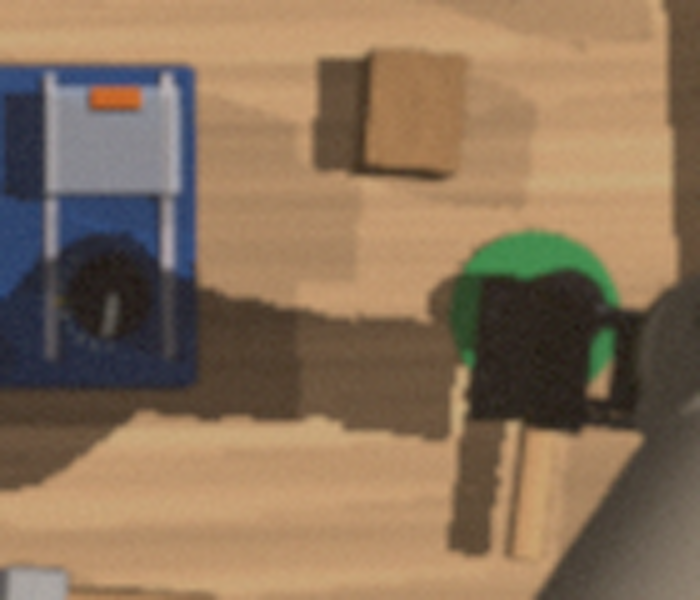

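move_arm:
  series:
    - [-0.001,0.012,0,0]
    - [-0.002,0.035,0,0]
    - [-0.005,0.075,0,0]
    - [-0.0075,0.118,0,0]
    - [-0.01,0.16,0,0]
    - [-0.013,0.205,0,0]
    - [-0.015,0.24,0,0]
    - [-0.0165,0.265,0.01,0]
    - [-0.0173,0.2763,0.02,0.003]
    - [-0.0173,0.2763,0.03,0.003]
    - [-0.0173,0.2763,0.03,0.003]
    - [-0.0173,0.2763,0.03,0.003]
  claw: -0.25

```text
time: 36.6
ee_pos: [0.5581, -0.094, 0.1198]
eef_rot: [0.079, 0.997, -0.0, -0.0]
ft_force: [0.1, -0.7, -0.2]
width: 0.0325
```

```bash
python3 - <<'E'
from h import *
np.set_printoptions(precision=4,suppress=True)
plan((.559,-.092,.0715,-.155))
p,d=snap('scene','s22'); cv2.imwrite('pics/s22z.png',cv2.resize(p[160:300,230:400,::-1],(728,600),interpolation=cv2.INTER_CUBIC))
a=np.load('pics/t20.npz');P=cloud('top',a['d'])
for y in np.arange(-.15,-.03,.006):
    m=(abs(P[...,0]-.50)<.02)&(abs(P[...,1]-y)<.003); m2=(abs(P[...,0]-.59)<.012)&(abs(P[...,1]-y)<.003); print(round(y,3),P[m][:,2].mean().round(4),P[m2][:,2].mean().round(4))
E
```

```text
t 36.60 p [ 0.5581 -0.094   0.1198] psi -0.1574 tilt 0.0011 w 0.0325 f [ 0.1 -0.7 -0.2] q7 1.62
(0.559, -0.092, 0.0715, -0.155) -> [-0.0006  0.0021  0.0483] roll -0.0024
-0.15 -0.0006 nan
-0.144 0.0135 0.0599
-0.138 0.0294 0.0612
-0.132 0.0243 0.0598
-0.126 0.0255 0.0653
-0.12 0.0217 0.0599
-0.114 0.0178 0.0603
-0.108 0.025 0.0611
-0.102 0.0192 0.059
-0.096 0.0218 0.0709
-0.09 0.0232 0.0684
-0.084 0.0258 0.062
-0.078 0.0239 0.0613
-0.072 0.0218 0.0596
-0.066 0.02 0.0602
-0.06 0.022 0.0635
-0.054 0.0214 0.0619
-0.048 0.0215 0.0596
-0.042 0.0209 0.0587
-0.036 0.0288 0.0595<stdin>:7: RuntimeWarning: Mean of empty slice.
  ret = ret.dtype.type(ret / rcount)
```

View pics/s22z.png

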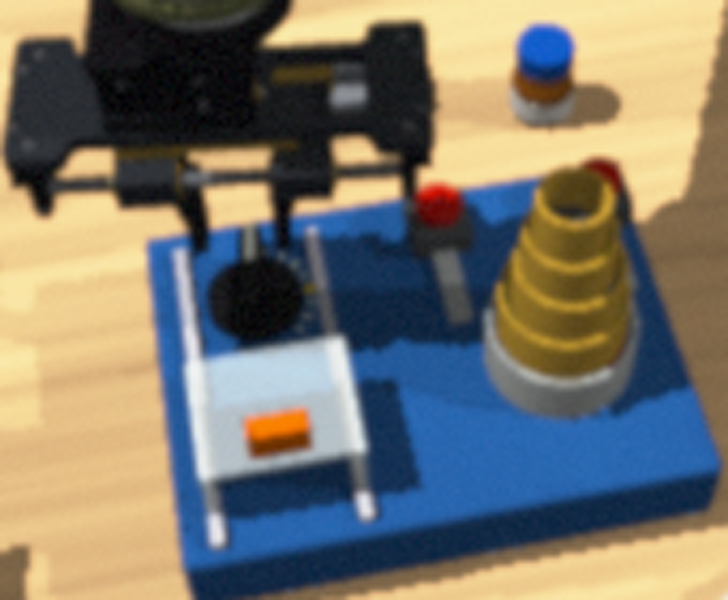

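move_arm:
  series:
    - [-0.0008,0.001,0.005,0]
    - [-0.0008,0.001,0.015,0]
    - [-0.0008,0.001,0.028,0]
    - [-0.0008,0.001,0.04,0]
    - [-0.0008,0.001,0.046,0]
    - [-0.0008,0.001,0.048,0]
    - [-0.0008,0.001,0.048,0]
  claw: -0.42

```text
time: 37.35
ee_pos: [0.5595, -0.0912, 0.0717]
eef_rot: [0.077, 0.997, -0.0, -0.0]
ft_force: [0.0, 0.2, -0.0]
width: 0.0254
```

move_arm:
  series:
    - [0,0,0,0]
    - [0,0,0,0]
    - [0,0,0,0]
    - [0,0,0,0]
    - [0,0,0,0]
    - [0,0,0,0]
  claw: -1
  newtons: 15

```text
time: 37.95
ee_pos: [0.5598, -0.0926, 0.0725]
eef_rot: [0.078, 0.997, -0.001, 0.0]
ft_force: [-0.8, -5.8, 1.5]
width: 0.0118
```

```bash
python3 - <<'E'
from h import *
plan()
p,d=snap('scene','s23'); cv2.imwrite('pics/s23z.png',cv2.resize(p[160:300,230:400,::-1],(728,600),interpolation=cv2.INTER_CUBIC))
E
```

```text
t 37.95 p [ 0.5598 -0.0926  0.0725] psi -0.1559 tilt 0.0016 w 0.0118 f [-0.8 -5.8  1.5] q7 1.64
```

View pics/s23z.png

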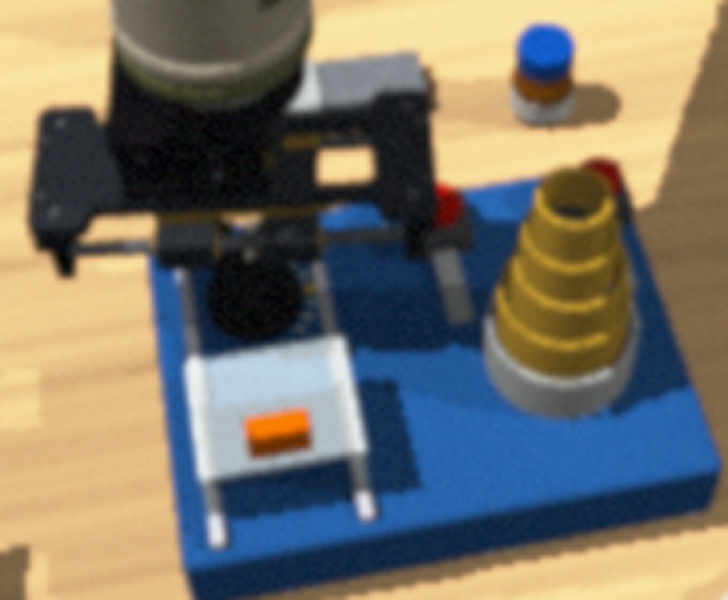

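move_arm:
  series:
    - [0,-0.001,0,0.05]
    - [0,-0.001,0,0.17]
    - [0,-0.001,0,0.3]
    - [0,-0.001,0,0.43]
    - [0,-0.001,0,0.56]
    - [0,-0.001,0,0.69]
    - [0,-0.001,0,0.82]
    - [0,-0.001,0,0.95]
    - [0,-0.001,0,1.08]
    - [0,-0.001,0,1.2]
    - [0,-0.001,0,1.29]
    - [0,-0.001,0,1.345]
    - [0,-0.001,0,1.365]
    - [0,-0.001,0,1.365]
    - [0,-0.001,0,1.365]

```text
time: 39.5
ee_pos: [0.5585, -0.0939, 0.0725]
eef_rot: [0.689, 0.724, -0.001, -0.0]
ft_force: [-6.6, -5.9, 8.2]
width: 0.0119
```

move_arm:
  series:
    - [0,0,0,0]
    - [0,0,0,0]
    - [0,0,0,0]
    - [0,0,0,0]
    - [0,0,-0.02,0]
    - [0,0,-0.05,0]
    - [0,0,-0.09,0]
    - [0,0,-0.11,0]
    - [0,0,-0.11,0]
    - [0,0,-0.11,0]
  claw: -0.3

```text
time: 40.5
ee_pos: [0.5595, -0.0918, 0.1818]
eef_rot: [0.689, 0.725, 0.0, -0.0]
ft_force: [0.5, 0.1, -0.5]
width: 0.0306
```

```bash
cat >> h.py <<'E'
def dial(n,p,d):
    P=cloud(n,d); reg=(abs(P[...,0]-.559)<.04)&(abs(P[...,1]+.092)<.04)&(P[...,2]>.085)&(P[...,2]<.105); Q=P[reg]
    if len(Q)<20: print(n,'bar',len(Q)); return
    l=cv2.fitLine(Q[:,:2].astype(np.float32),cv2.DIST_HUBER,0,.001,.001).ravel()
    print(n,'bar',len(Q),Q.mean(0).round(4),cv2.minAreaRect(Q[:,:2].astype(np.float32)),'dir',l[:2],'ang',np.arctan(l[1]/l[0]))
E
python3 - <<'E'
from h import *
plan()
p,d=snap('scene','s24'); q,e=snap('top','t24'); cv2.imwrite('pics/s24z.png',cv2.resize(p[160:300,230:400,::-1],(728,600),interpolation=cv2.INTER_CUBIC))
dial('scene',p,d); dial('top',q,e)
for n in('scene','top'):
    a=np.load('pics/%s0.npz'%n); dial(n,a['p'],a['d'])
E
```

```text
t 40.50 p [ 0.5595 -0.0918  0.1818] psi -1.5194 tilt 0.0006 w 0.0306 f [ 0.5  0.1 -0.5] q7 0.31
scene bar 167 [ 0.559  -0.0929  0.0954] ((0.5566306114196777, -0.0923086553812027), (0.014124848879873753, 0.04882831126451492), 1.8975363969802856) dir [ 0.07603401 -0.99710524] ang -1.4946889
top bar 0
scene bar 116 [ 0.5608 -0.0935  0.0973] ((0.5575634241104126, -0.09349122643470764), (0.011507238261401653, 0.048135895282030106), 81.1990737915039) dir [ 0.9872549 -0.1591468] ang -0.1598264
top bar 69 [ 0.5594 -0.0901  0.0958] ((0.5590953230857849, -0.09024782478809357), (0.011889036744832993, 0.04889538884162903), 81.03753662109375) dir [ 0.9857018 -0.1684993] ang -0.169307
```

View pics/s24z.png

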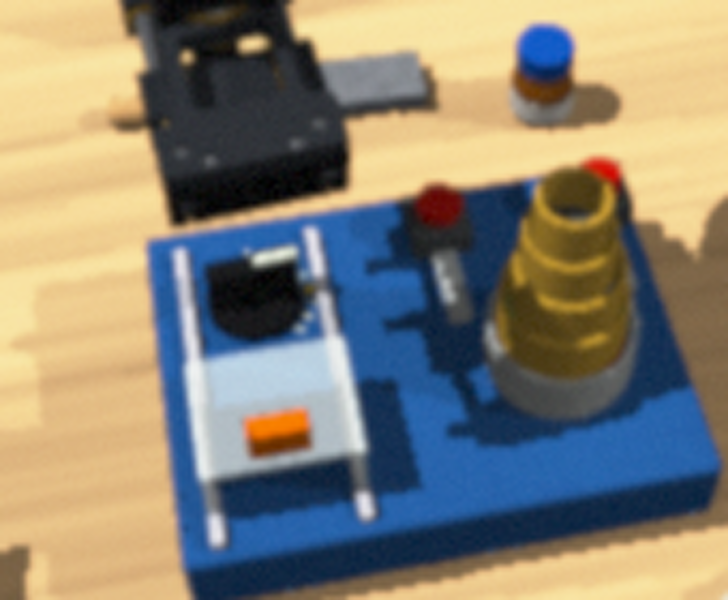

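```bash
python3 - <<'E'
from h import *
def rayp(n,U,z):
    return np.array([ray(n,u,v,z)[:2] for u,v in U])
for f in('s24','scene0'):
    a=np.load('pics/%s.npz'%f); p=a['p']; h=cv2.cvtColor(p,cv2.COLOR_RGB2HSV)
    # region around dial
    m=np.zeros((400,640),bool); m[205:245,275:303]=True
    w=m&(h[...,2]>150)&(h[...,1]<70); k,l,s,c=cv2.connectedComponentsWithStats(w.astype(np.uint8))
    for i in range(1,k):
        if s[i,4]>8:
            v,u=np.nonzero(l==i); X=rayp('scene',zip(u,v),.0965); L=cv2.fitLine(X.astype(np.float32),cv2.DIST_HUBER,0,.001,.001).ravel()
            print(f,'white',s[i],X.mean(0),'range',X.min(0),X.max(0),'ang',np.degrees(np.arctan2(L[1],L[0])))
    y=m&(h[...,0]>18)&(h[...,0]<35)&(h[...,1]>120)&(h[...,2]>90); v,u=np.nonzero(y)
    if len(v): X=rayp('scene',zip(u,v),.06); print('yel',len(v),X.mean(0),u.mean(),v.mean())
E
```

```text
s24 white [275 209  28   6  35] [ 0.53066439 -0.08619425] range [ 0.52856514 -0.11784458] [ 0.53313025 -0.05606356] ang 88.42044
s24 white [301 213   2  11  15] [ 0.55244317 -0.06061182] range [ 0.5409856  -0.06287403] [ 0.56856042 -0.05805124] ang -10.099481
s24 white [289 217  11   5  32] [ 0.55355732 -0.07848909] range [ 0.54949834 -0.0896334 ] [ 0.55786827 -0.06701919] ang -87.86234
s24 white [275 232  28  13  92] [ 0.61105916 -0.09781184] range [ 0.57910513 -0.12808813] [ 0.62187115 -0.0706229 ] ang 79.168846
scene0 white [282 211  11   9  31] [ 0.53823508 -0.09030923] range [ 0.52925066 -0.10206851] [ 0.55100466 -0.07916216] ang -2.8495827
scene0 white [301 213   2  11  15] [ 0.55244317 -0.06061182] range [ 0.5409856  -0.06287403] [ 0.56856042 -0.05805124] ang -10.099481
scene0 white [275 236  28   9  78] [ 0.61281883 -0.09662282] range [ 0.58934325 -0.12808813] [ 0.62187115 -0.0706229 ] ang 80.47378
yel 2 [ 0.5537157  -0.06350845] 301.5 227.0
```

move_arm:
  series:
    - [-0.001,0.015,0,0.02]
    - [-0.003,0.045,0,0.05]
    - [-0.005,0.08,0,0.072]
    - [-0.007,0.105,0,0.072]
    - [-0.0077,0.1122,0,0.072]
    - [-0.0077,0.1122,0.01,0.072]
    - [-0.0077,0.1122,0.02,0.072]
    - [-0.0077,0.1122,0.02,0.072]
    - [-0.0077,0.1122,0.02,0.072]

```text
time: 41.5
ee_pos: [0.6711, -0.094, 0.1618]
eef_rot: [0.715, 0.7, -0.0, -0.0]
ft_force: [-0.7, -0.4, -0.1]
width: 0.0307
```

```bash
python3 - <<'E'
from h import *
plan((.672,-.0945,.109,-1.592))
p,d=snap('scene','s25'); q,e=snap('top','t25'); cv2.imwrite('pics/s25z.png',cv2.resize(p[160:300,230:400,::-1],(728,600),interpolation=cv2.INTER_CUBIC))
E
```

```text
t 41.50 p [ 0.6711 -0.094   0.1618] psi -1.5920 tilt 0.0010 w 0.0307 f [-0.7 -0.4 -0.1] q7 0.31
(0.672, -0.0945, 0.109, -1.592) -> [-0.0005  0.0009  0.0528] roll -0.0000
```

View pics/s25z.png

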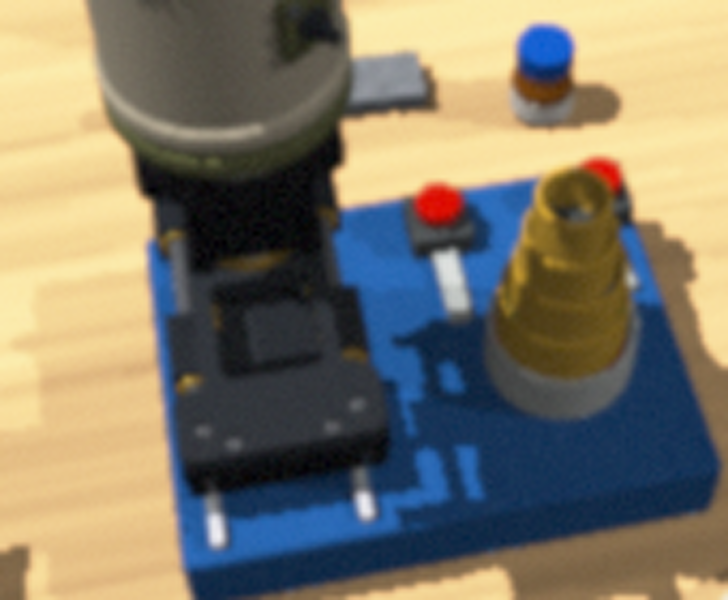

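move_arm:
  series:
    - [0,0,0.015,0]
    - [0,0.0005,0.035,0]
    - [0,0.0005,0.047,0]
    - [0,0.0005,0.052,0]
    - [0,0.0005,0.052,0]

```text
time: 42.1
ee_pos: [0.672, -0.094, 0.1092]
eef_rot: [0.714, 0.7, -0.0, -0.0]
ft_force: [0.1, 0.0, 0.2]
width: 0.0305
```

move_arm:
  series:
    - [0,0,0,0]
    - [0,0,0,0]
    - [0,0,0,0]
    - [0,0,0,0]
    - [0,0,0,0]
    - [0,0,0,0]
  claw: -1
  newtons: 15

```text
time: 42.7
ee_pos: [0.6727, -0.0942, 0.1106]
eef_rot: [0.714, 0.7, 0.0, 0.0]
ft_force: [-2.3, 0.0, 5.6]
width: 0.012
```

move_arm:
  series:
    - [0,-0.004,0,0]
    - [0,-0.012,0,0]
    - [0,-0.022,0,0]
    - [0,-0.032,0,0]
    - [0,-0.042,0,0]
    - [0,-0.052,0,0]
    - [0,-0.062,0,0]
    - [0,-0.072,0,0]
    - [0,-0.082,0,0]
    - [0,-0.088,0,0]
    - [0,-0.092,0,0]
    - [0,-0.0945,0,0]
    - [0,-0.0945,0,0]
    - [0,-0.0945,0,0]

```text
time: 44.1
ee_pos: [0.58, -0.0924, 0.1107]
eef_rot: [0.714, 0.7, 0.002, 0.002]
ft_force: [12.4, -2.6, -2.5]
width: 0.0117
```

move_arm:
  series:
    - [0,0,0,0]
    - [0,0,0,0]
    - [0,0,0,0]
    - [0,0,0,0]
    - [0,0,-0.02,0]
    - [0,0,-0.06,0]
    - [0,0,-0.1,0]
    - [0,0,-0.14,0]
    - [0.03,0,-0.16,0]
    - [0.06,-0.02,-0.16,0]
    - [0.1,-0.04,-0.16,0]
    - [0.15,-0.06,-0.16,0]
    - [0.19,-0.08,-0.16,0]
    - [0.22,-0.09,-0.16,0]
    - [0.23,-0.1,-0.16,0]
    - [0.23,-0.1,-0.16,0]
    - [0.23,-0.1,-0.16,0]
  claw: -0.3

```text
time: 45.8
ee_pos: [0.4829, 0.1392, 0.27]
eef_rot: [0.715, 0.7, -0.0, -0.0]
ft_force: [0.3, -1.1, -0.8]
width: 0.0305
```

```bash
python3 - <<'E'
from h import *
np.set_printoptions(precision=4,suppress=True)
plan()
p,d=snap('scene','s26'); q,e=snap('top','t26'); cv2.imwrite('pics/s26z.png',cv2.resize(p[120:310,130:400,::-1],(800,563),interpolation=cv2.INTER_CUBIC))
cv2.imwrite('pics/t26z.png',cv2.resize(q[140:270,270:470,::-1],(800,520),interpolation=cv2.INTER_CUBIC))
for n,pp,dd in(('top',q,e),('scene',p,d),('top',*[np.load('pics/top0.npz')[k] for k in 'pd']),('scene',*[np.load('pics/scene0.npz')[k] for k in 'pd'])):
    h=cv2.cvtColor(pp,cv2.COLOR_RGB2HSV);P=cloud(n,dd)
    m=(h[...,0]>=5)&(h[...,0]<18)&(h[...,1]>190)&(h[...,2]>130)&(P[...,2]>.115)&(P[...,2]<.14)&(abs(P[...,1]+.095)<.04); Q=P[m]; print(n,'tab',len(Q),Q.mean(0))
    pins(n,pp,dd); 
headtop('scene',d,(.546,-.369),.076);headtop('top',e,(.546,-.369),.076)
print(brass('scene',p,d,(.6265,.054),.03,.188,.206),brass('top',q,e,(.6265,.054),.03,.188,.206))
E
```

```text
t 45.80 p [0.4829 0.1392 0.27  ] psi -1.5921 tilt 0.0000 w 0.0305 f [ 0.3 -1.1 -0.8] q7 -0.38
top tab 14 [ 0.5791 -0.0914  0.1255]
top pin 49 [0.536  0.104  0.0888] z95 0.0921
top pin 53 [0.5344 0.0141 0.0897] z95 0.0933
scene tab 54 [ 0.5815 -0.0932  0.1269]
scene pin 21 [0.5342 0.108  0.0917] z95 0.0932
scene pin 85 [0.5379 0.0128 0.0915] z95 0.0929
top tab 18 [ 0.6703 -0.0933  0.1256]
top pin 54 [0.5377 0.1032 0.103 ] z95 0.1067
top pin 54 [0.536  0.014  0.1034] z95 0.1073
scene tab 67 [ 0.6718 -0.0948  0.1269]
scene pin 74 [0.5389 0.1015 0.1052] z95 0.1070
scene pin 75 [0.5383 0.0121 0.1056] z95 0.1072
scene head n 358 mean [ 0.5443 -0.3687  0.0776] slope dz/dx,dy [-0.034 -0.013] circ [ 0.5429 -0.3697] 0.0254
top head n 199 mean [ 0.5462 -0.3661  0.0754] slope dz/dx,dy [ 0.003 -0.005] circ [ 0.5457 -0.3663] 0.0251
(array([0.6264, 0.053 ]), np.float64(0.03262674102635642), 182, array([0.6269, 0.0531, 0.1955]), array([0.6072, 0.0357, 0.1881]), array([0.6445, 0.07  , 0.2018])) (array([0.6284, 0.0554]), np.float64(0.03265580019777678), 49, array([0.6291, 0.0557, 0.1955]), array([0.6112, 0.0395, 0.1881]), array([0.6458, 0.073 , 0.2041]))
```

View pics/s26z.png

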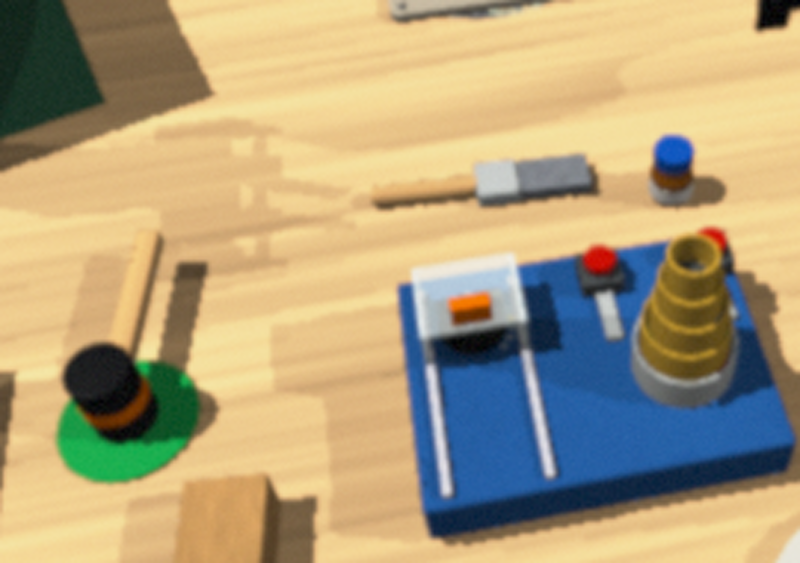

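View pics/t26z.png

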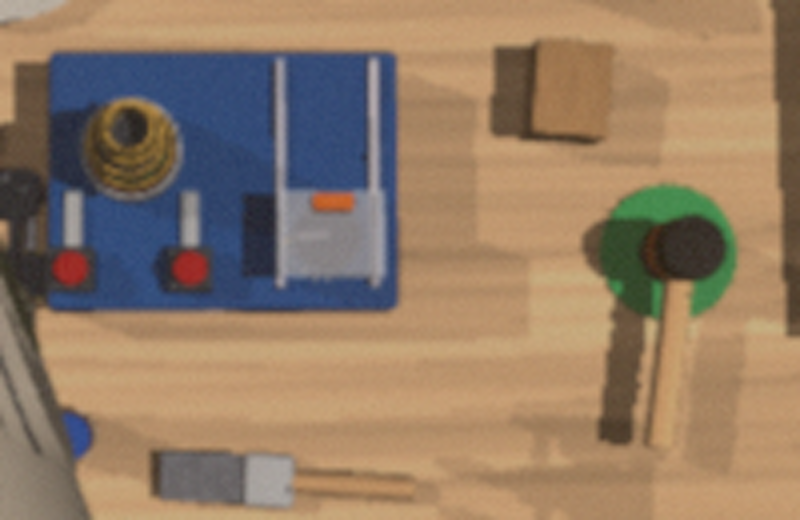

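move_arm:
  series:
    - [-0.015,0.01,0,0]
    - [-0.045,0.03,0,0]
    - [-0.08,0.05,0,0]
    - [-0.12,0.08,0,0]
    - [-0.16,0.106,0,0]
    - [-0.195,0.13,0,0]
    - [-0.22,0.146,0.02,0]
    - [-0.229,0.152,0.05,0]
    - [-0.229,0.152,0.09,0]
    - [-0.229,0.152,0.13,0]
    - [-0.229,0.152,0.152,0]
    - [-0.229,0.152,0.159,0]
    - [-0.229,0.152,0.159,0]
    - [-0.229,0.152,0.159,0]
  claw: -1

```text
time: 47.3
ee_pos: [0.6308, -0.093, 0.1125]
eef_rot: [0.715, 0.699, 0.001, 0.001]
ft_force: [0.4, -0.3, -0.9]
width: 0.0004
```

move_arm:
  series:
    - [0,-0.006,0,0]
    - [0,-0.014,0,0]
    - [0,-0.02,0,0]
    - [0,-0.025,0,0]
    - [0,-0.027,0,0]
    - [0,-0.028,0,0]
    - [0,-0.028,0,0]

```text
time: 48.0
ee_pos: [0.602, -0.0915, 0.1111]
eef_rot: [0.714, 0.7, 0.0, 0.0]
ft_force: [0.6, -0.6, 0.6]
width: 0.0006
```

move_arm:
  series:
    - [0,-0.001,0,0]
    - [0,-0.002,0,0]
    - [0,-0.003,0,0]
    - [0,-0.004,0,0]
    - [0,-0.004,0,0]

```text
time: 48.5
ee_pos: [0.5978, -0.0915, 0.111]
eef_rot: [0.714, 0.7, 0.0, -0.0]
ft_force: [0.2, 0.4, -0.5]
width: 0.0006
```

```bash
python3 - <<'E'
from h import *
plan()
p,d=snap('scene','s27'); cv2.imwrite('pics/s27z.png',cv2.resize(p[160:300,230:400,::-1],(728,600),interpolation=cv2.INTER_CUBIC))
E
```

```text
t 48.50 p [ 0.5978 -0.0915  0.111 ] psi -1.5918 tilt 0.0002 w 0.0006 f [ 0.2  0.4 -0.5] q7 0.33
```

View pics/s27z.png

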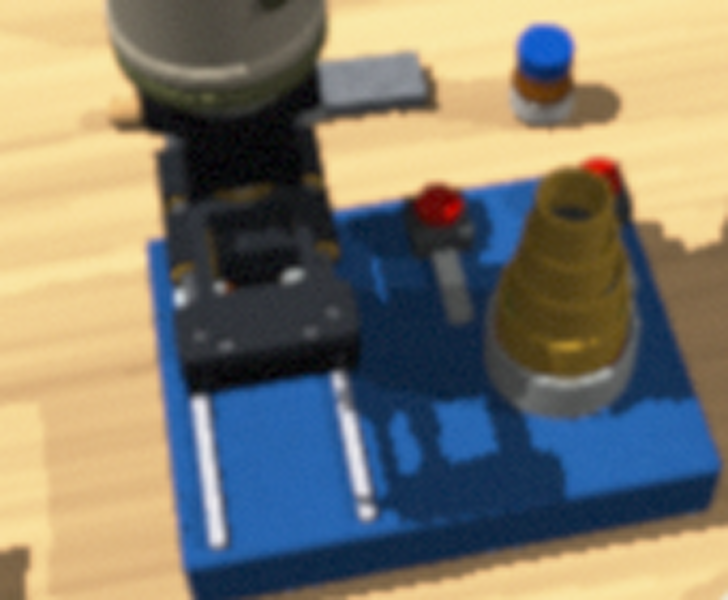

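move_arm:
  series:
    - [0,-0.001,0,0]
    - [0,-0.002,0,0]
    - [0,-0.003,0,0]
    - [0,-0.003,0,0]

```text
time: 48.95
ee_pos: [0.5954, -0.0915, 0.1112]
eef_rot: [0.714, 0.7, 0.0, 0.0]
ft_force: [2.9, 0.1, -1.4]
width: -0.0
```

move_arm:
  series:
    - [0,-0.001,0,0]
    - [0,-0.002,0,0]
    - [0,-0.002,0,0]

```text
time: 49.25
ee_pos: [0.5951, -0.0914, 0.1114]
eef_rot: [0.714, 0.7, 0.001, 0.002]
ft_force: [12.2, -2.1, -8.9]
width: 0.0002
```

move_arm:
  series:
    - [0,0.006,0,0]
    - [0,0.012,-0.01,0]
    - [0,0.012,-0.05,0]
    - [0,0.012,-0.1,0]
    - [0,0.012,-0.14,0]
    - [0.03,0.0,-0.16,0]
    - [0.06,-0.02,-0.16,0]
    - [0.1,-0.05,-0.16,0]
    - [0.15,-0.07,-0.16,0]
    - [0.19,-0.09,-0.16,0]
    - [0.22,-0.105,-0.16,0]
    - [0.23,-0.11,-0.16,0]
    - [0.23,-0.11,-0.16,0]
    - [0.23,-0.11,-0.16,0]

```text
time: 50.65
ee_pos: [0.4885, 0.1392, 0.2714]
eef_rot: [0.715, 0.699, 0.0, 0.0]
ft_force: [0.6, -0.3, -0.0]
width: 0.0004
```

```bash
python3 - <<'E'
from h import *
np.set_printoptions(precision=4,suppress=True)
plan()
p,d=snap('scene','s28'); q,e=snap('top','t28')
cv2.imwrite('pics/t28z.png',cv2.resize(q[140:270,170:470,::-1],(800,347),interpolation=cv2.INTER_CUBIC))
cv2.imwrite('pics/t28d.png',cv2.resize(q[170:220,330:375,::-1],(540,600),interpolation=cv2.INTER_CUBIC))
for n,pp,dd in(('top',q,e),('scene',p,d)):
    h=cv2.cvtColor(pp,cv2.COLOR_RGB2HSV);P=cloud(n,dd)
    m=(h[...,0]>=5)&(h[...,0]<18)&(h[...,1]>190)&(h[...,2]>130)&(P[...,2]>.115)&(P[...,2]<.14)&(abs(P[...,1]+.095)<.04); Q=P[m]; print(n,'tab',len(Q),Q.mean(0)); pins(n,pp,dd)
headtop('scene',d,(.546,-.369),.076);headtop('top',e,(.546,-.369),.076)
print(brass('scene',p,d,(.6265,.054),.03,.188,.206)[:4],brass('top',q,e,(.6265,.054),.03,.188,.206)[:4])
E
```

```text
t 50.65 p [0.4885 0.1392 0.2714] psi -1.5937 tilt 0.0005 w 0.0004 f [ 0.6 -0.3 -0. ] q7 -0.36
top tab 13 [ 0.5786 -0.0906  0.1254]
top pin 52 [0.5383 0.1039 0.0897] z95 0.0939
top pin 52 [0.5356 0.0142 0.0893] z95 0.0928
scene tab 55 [ 0.5815 -0.0931  0.127 ]
scene pin 21 [0.5335 0.1088 0.0917] z95 0.0928
scene pin 81 [0.5382 0.0126 0.0915] z95 0.0930
scene head n 355 mean [ 0.5443 -0.3688  0.0777] slope dz/dx,dy [-0.032 -0.019] circ [ 0.543  -0.3697] 0.0259
top head n 199 mean [ 0.5459 -0.3668  0.0752] slope dz/dx,dy [ 0.003 -0.003] circ [ 0.5457 -0.3663] 0.0251
(array([0.6265, 0.0529]), np.float64(0.03252512803555374), 172, array([0.627, 0.053, 0.196])) (array([0.6283, 0.0553]), np.float64(0.03268524033764279), 50, array([0.6291, 0.0558, 0.1963]))
```

View pics/t28z.png

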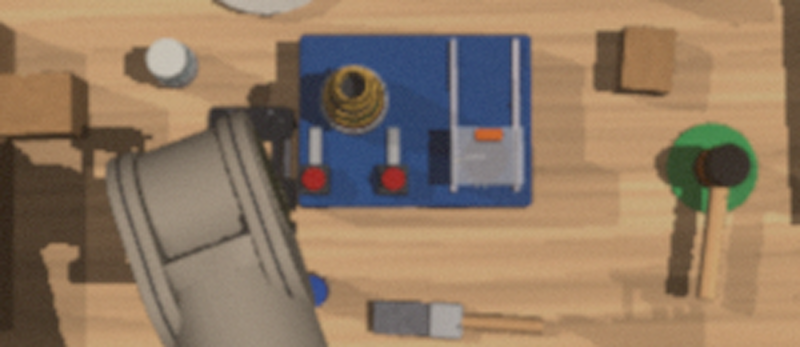

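View pics/t28d.png

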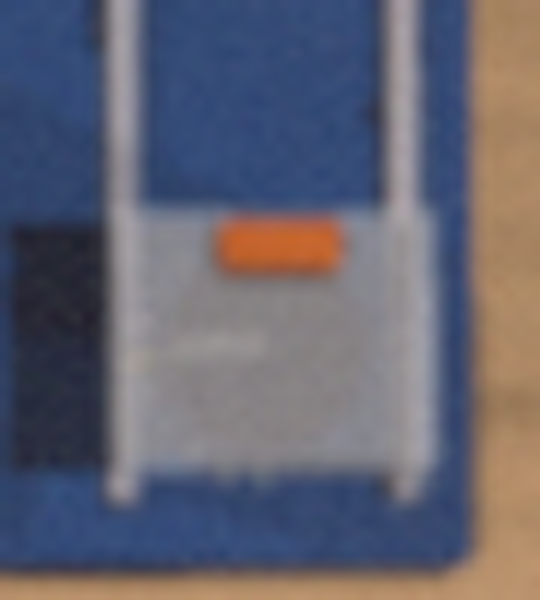

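```bash
python3 - <<'E'
from h import *
def ang(n,p,win,s=1,z=.0965):
    g=p.astype(float); u0,u1,v0,v1=win
    sat=g.max(2)-g.min(2); w=g.min(2)[v0:v1,u0:u1]; b=np.median(w); w=np.clip(w-b-0.35*(w.max()-b),0,None)
    v,u=np.mgrid[v0:v1,u0:u1]; print(np.round(w).astype(int))
    X=np.array([ray(n,a,c,z)[:2] for a,c in zip(u.ravel(),v.ravel())]); W=w.ravel()
    m=(X*W[:,None]).sum(0)/W.sum(); C=((X-m)*W[:,None]).T@(X-m)/W.sum(); l,V=np.linalg.eigh(C); d=V[:,1]*np.sign(V[1,1]); print(n,m,np.degrees(np.arctan2(d[1],d[0])))
q=np.load('pics/t28.npz')['p']; ang('top',q,(343,354,195,203))
P=np.load('pics/scene0.npz')['p']; q=np.load('pics/s24.npz')['p']; ang('scene',q,(286,301,214,224))
E
```

```text
[[ 0  0  0  0  0  0  0  0  0  0  0]
 [ 0  0  0  0  0  0  0  0  0  0  0]
 [ 0  0  0  0  0  0  0  0  0  0  0]
 [ 0  0  5  5 10 11  7  7  6  0  0]
 [ 1  4  5  4  5  2  3  3  2  0  0]
 [ 0  0  0  0  0  0  0  0  0  0  0]
 [ 0  0  0  0  0  0  0  0  0  0  0]
 [ 0  0  0  0  0  0  0  0  0  0  0]]
top [ 0.55776197 -0.07791496] 93.00480818973064
[[  0   0   0   0   0   0   0   0   0   0   0   0   0   0   0]
 [  0   0   0   0   0   0   0   0   0   0   0   0   0   0   0]
 [  0   0   0   0   0   0   0   0   0   0   0   0   0   0   0]
 [  0   0   0   0   0   0   0   0   0   0  13  26  23   0   0]
 [  0   0   0   0   0  14  28  39  64  84  89  89  76  21   0]
 [  0   0   0  32  76  90  90  92  95 101  88  73  60   6   0]
 [  0   0   0  62  98  96  80  69  59  49  28   9   0   0   0]
 [  0   0   0  27  49  37  20   1   0   0   0   0   0   0   0]
 [  0   0   0   0   0   0   0   0   0   0   0   0   0   0   0]
 [  0   0   0   0   0   0   0   0   0   0   0   0   0   0   0]]
scene [ 0.55399803 -0.07924536] 92.82392502858914
```

```bash
python3 - <<'E'
from h import *
print(r.close_job())
E
```

```text
the job is handed in; nothing more can be done
None
```

The job is done and handed in at about 51 s of the 200 s allowed. `close_job` reported no verdict, so the results below are my own last camera and force checks.

- **Cups:** all four are nested upright in the receiver in the order 66, 56, 46, 36. The top rim measured about 0.196 m, against 0.198 m expected.
- **Pins:** one mallet blow each drove both pins about 14 mm down. Their tops now measure 0.089–0.092 m, against 0.090 m when fully down.
- **Dial:** the pointer direction measured 92.8° in the scene view, taken before the cover went over. It measured 93.0° in the top view afterwards, through the cover. The target is 92.9°, which puts the dial at about 1.50 rad.
- **Cover:** it sits against a firm stop; a second push met 12 N and it did not move. The cameras show about 91 mm of travel, not the nominal 95 mm, but that is above the 87 mm needed.
- **Mallet:** it stands upright on its head within about 2 mm of the pad centre.
- **Bystanders:** I never touched them and they look unmoved in the pictures. I did not measure their positions again at the end.
- **Arm:** it finished clear of everything, at about 0.27 m.

The two cameras differed from each other by 2–3 mm throughout. I handled this by comparing positions within one camera view.

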